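# Press a stack of chip trays ready for banding

### The job

Get these chip trays pressed for banding: pull the press's bed out, pile every black tray on it squarely on top of one another inside the scribed outline, and lay the plain aluminium cover plate on top. Slide the bed fully home under the screw, wind the handwheel down until the pad just touches the cover, then give it half a turn more, never more than about three quarters, and leave it clamped like that. Do not disturb the scanner, the wash bottle or the box of wipes.

Things in the scene. Friction and masses are not known exactly. Their poses are not given: they have to be found in the camera images.
- tray1_c (a point): Chip tray 1, may be absent: black moulded tray with two rows of four chip pockets; 120 x 64 x 12 mm (x long, y wide, z thick), flat underneath and on top, about 0.12 kg. Point at its centre, 6 mm above its underside. Starts lying flat on the open table to the robot's right (0.43 to 0.63 m ahead, 0.1 to 0.4 m to the right).
- tray2_c (a point): Chip tray 2, may be absent: black moulded tray with two rows of four chip pockets; 120 x 64 x 12 mm (x long, y wide, z thick), flat underneath and on top, about 0.12 kg. Point at its centre, 6 mm above its underside. Starts lying flat on the open table to the robot's right (0.43 to 0.63 m ahead, 0.1 to 0.4 m to the right).
- tray3_c (a point): Chip tray 3, may be absent: black moulded tray with two rows of four chip pockets; 120 x 64 x 12 mm (x long, y wide, z thick), flat underneath and on top, about 0.12 kg. Point at its centre, 6 mm above its underside. Starts lying flat on the open table to the robot's right (0.43 to 0.63 m ahead, 0.1 to 0.4 m to the right).
- tray4_c (a point): Chip tray 4, may be absent: black moulded tray with two rows of four chip pockets; 120 x 64 x 12 mm (x long, y wide, z thick), flat underneath and on top, about 0.12 kg. Point at its centre, 6 mm above its underside. Starts lying flat on the open table to the robot's right (0.43 to 0.63 m ahead, 0.1 to 0.4 m to the right).
- tray5_c (a point): Chip tray 5, may be absent: black moulded tray with two rows of four chip pockets; 120 x 64 x 12 mm (x long, y wide, z thick), flat underneath and on top, about 0.12 kg. Point at its centre, 6 mm above its underside. Starts lying flat on the open table to the robot's right (0.43 to 0.63 m ahead, 0.1 to 0.4 m to the right).
- cover_c (a point): Cover plate: plain bright aluminium plate without pockets, the same size as a tray; 120 x 64 x 12 mm (x long, y wide, z thick), flat underneath and on top, about 0.22 kg. Point at its centre, 6 mm above its underside. Starts lying flat on the open table to the robot's right (0.43 to 0.63 m ahead, 0.1 to 0.4 m to the right).
- screw_axis (a point): Foot of the screw's vertical axis, at table level, on the grey C-frame bench screw press (fixed to the table, but at a different place and turned a little each time). Press axes: y points from the throat towards the column, x across. The base is 150 mm wide (x), 22 mm high and runs from y = -240 to +160 mm; the column stands at y = 85 to 155 mm; the crosshead that carries the screw covers x +-61 mm, y -45 to +30 mm, z 180 to 215 mm.
- bed_top (a point): Centre of the top face (40 mm above the table) of the sliding aluminium bed, 150 mm (x) x 110 mm (y), axes parallel to the press's. A dark outline scribed around this point, 128 x 68 mm with its long side along x, shows where the pile belongs. It slides along the press's y.
- bed (a joint): Travel of the bed in m: 0 = drawn right out to the loading place, clear of the press; 0.18 = home against its end stop, bed_top straight under the screw. It takes about 3 N to slide and stays where it is left. Starts part of the way in.
- bed_grip (a point): Centre of the bed's upright black grip, a round post 18 mm across, from 39 to 84 mm above the table, at the bed's corner nearest the robot (105 mm towards -x and 40 mm towards -y from bed_top). Moves with the bed.
- screw (a joint): Angle of the press's screw and handwheel in rad, growing as it is turned clockwise seen from above, which winds the ram down: 16 mm per full turn (0.016/(2 pi) m per rad). Range 0 to 21.5. Turns at about 0.1 N m, cannot be driven back by the load. Starts between 0 and 3.
- crank_grip (a point): Centre of the handwheel's crank grip, a freely spinning upright black post 18 mm across and 43 mm tall that stands on the rim of the 118 mm handwheel, 50 mm from the screw axis. Circles the axis and goes down with the screw: at screw angle a it is at press coordinates x = 50 cos a, y = -50 sin a mm, height 309.5 mm - 16 mm x a/(2 pi). The rim's top is 22 mm below this point; the hub stands 14 mm below it at its highest.
- pad_face (a point): Centre of the underside of the steel pressure pad, 110 (x) x 52 mm, which hangs on springs under the ram's guide plate. It is 130 mm above the table at screw angle 0 and goes down with the screw until it meets the pile.
- pad (a joint): How far the springs under the ram are squeezed, in m: 0 while the pad hangs free, growing once the pad rests on something and the screw is wound on (16 mm per turn; the pile itself hardly gives). The springs push with only about 15 N at half a turn, which can hardly be felt at the handwheel. Ends at 0.014.
- scanner: Yellow and black hand scanner lying near the press, about 110 x 110 x 50 mm. Not part of the job.
- wash_bottle: White wash bottle 60 mm across, 160 mm tall. Not part of the job.
- wipes: White box of wipes 120 x 110 x 60 mm. Not part of the job.
There are look-alikes about, which are no part of the job. What is shaped like the part that bears tray3_c but red or yellow is not meant. Of the things that look like the part that bears cover_c, take the one that is nearest to the robot's base at the start.

How it is judged:
On the way, in this order (a step that is already met when the one before it is completed fails the run):
1. all trays and, on top, the cover are piled squarely on the bed and let go, the pad not yet pressing (x of tray1_c in the frame of bed_top between -0.006 and 0.006 m and y of tray1_c in the frame of bed_top between -0.006 and 0.006 m and z of tray1_c in the frame of bed_top between 0.002 and 0.075 m and angle between the x axis of each of tray1_c, tray2_c, tray3_c, tray4_c, tray5_c, cover_c and the x axis of bed_top, either way round below 0.08 rad and angle between each of tray1_c, tray2_c, tray3_c, tray4_c, tray5_c, cover_c's own z axis and vertical below 0.06 rad and z of cover_c in the frame of tray1_c above 0.007 m and x of tray2_c in the frame of bed_top between -0.006 and 0.006 m and y of tray2_c in the frame of bed_top between -0.006 and 0.006 m and z of tray2_c in the frame of bed_top between 0.002 and 0.075 m and z of cover_c in the frame of tray2_c above 0.007 m and x of tray3_c in the frame of bed_top between -0.006 and 0.006 m and y of tray3_c in the frame of bed_top between -0.006 and 0.006 m and z of tray3_c in the frame of bed_top between 0.002 and 0.075 m and z of cover_c in the frame of tray3_c above 0.007 m and x of tray4_c in the frame of bed_top between -0.006 and 0.006 m and y of tray4_c in the frame of bed_top between -0.006 and 0.006 m and z of tray4_c in the frame of bed_top between 0.002 and 0.075 m and z of cover_c in the frame of tray4_c above 0.007 m and x of tray5_c in the frame of bed_top between -0.006 and 0.006 m and y of tray5_c in the frame of bed_top between -0.006 and 0.006 m and z of tray5_c in the frame of bed_top between 0.002 and 0.075 m and z of cover_c in the frame of tray5_c above 0.007 m and x of cover_c in the frame of bed_top between -0.006 and 0.006 m and y of cover_c in the frame of bed_top between -0.006 and 0.006 m and z of cover_c in the frame of bed_top between 0.002 and 0.075 m and value of joint pad below 0.001 m and contact force between the fingers and anything else below 0.3 N), for 0.2 s.
2. the bed with the pile is home under the screw, the pad not yet pressing (x of tray1_c in the frame of bed_top between -0.006 and 0.006 m and y of tray1_c in the frame of bed_top between -0.006 and 0.006 m and z of tray1_c in the frame of bed_top between 0.002 and 0.075 m and angle between the x axis of each of tray1_c, tray2_c, tray3_c, tray4_c, tray5_c, cover_c and the x axis of bed_top, either way round below 0.08 rad and angle between each of tray1_c, tray2_c, tray3_c, tray4_c, tray5_c, cover_c's own z axis and vertical below 0.06 rad and z of cover_c in the frame of tray1_c above 0.007 m and x of tray2_c in the frame of bed_top between -0.006 and 0.006 m and y of tray2_c in the frame of bed_top between -0.006 and 0.006 m and z of tray2_c in the frame of bed_top between 0.002 and 0.075 m and z of cover_c in the frame of tray2_c above 0.007 m and x of tray3_c in the frame of bed_top between -0.006 and 0.006 m and y of tray3_c in the frame of bed_top between -0.006 and 0.006 m and z of tray3_c in the frame of bed_top between 0.002 and 0.075 m and z of cover_c in the frame of tray3_c above 0.007 m and x of tray4_c in the frame of bed_top between -0.006 and 0.006 m and y of tray4_c in the frame of bed_top between -0.006 and 0.006 m and z of tray4_c in the frame of bed_top between 0.002 and 0.075 m and z of cover_c in the frame of tray4_c above 0.007 m and x of tray5_c in the frame of bed_top between -0.006 and 0.006 m and y of tray5_c in the frame of bed_top between -0.006 and 0.006 m and z of tray5_c in the frame of bed_top between 0.002 and 0.075 m and z of cover_c in the frame of tray5_c above 0.007 m and x of cover_c in the frame of bed_top between -0.006 and 0.006 m and y of cover_c in the frame of bed_top between -0.006 and 0.006 m and z of cover_c in the frame of bed_top between 0.002 and 0.075 m and value of joint bed above 0.174 m and value of joint pad below 0.001 m), for 0.1 s.
3. the pad has been wound down onto the cover (value of joint bed above 0.174 m and value of joint pad above 0.0012 m), for 0.05 s.
At the end, for the whole second after the job is handed in: Every tray lies flat in one pile on the bed, within 6 mm of bed_top in the bed's x and y and 0.08 rad of square, cover uppermost; bed home (above 0.174 m); screw half a turn (give or take a sixth) past first touch: springs squeezed 5.3 to 10.7 mm; screw at rest (x of tray1_c in the frame of bed_top between -0.006 and 0.006 m and y of tray1_c in the frame of bed_top between -0.006 and 0.006 m and z of tray1_c in the frame of bed_top between 0.002 and 0.075 m and angle between the x axis of each of tray1_c, tray2_c, tray3_c, tray4_c, tray5_c, cover_c and the x axis of bed_top, either way round below 0.08 rad and angle between each of tray1_c, tray2_c, tray3_c, tray4_c, tray5_c, cover_c's own z axis and vertical below 0.06 rad and z of cover_c in the frame of tray1_c above 0.007 m and x of tray2_c in the frame of bed_top between -0.006 and 0.006 m and y of tray2_c in the frame of bed_top between -0.006 and 0.006 m and z of tray2_c in the frame of bed_top between 0.002 and 0.075 m and z of cover_c in the frame of tray2_c above 0.007 m and x of tray3_c in the frame of bed_top between -0.006 and 0.006 m and y of tray3_c in the frame of bed_top between -0.006 and 0.006 m and z of tray3_c in the frame of bed_top between 0.002 and 0.075 m and z of cover_c in the frame of tray3_c above 0.007 m and x of tray4_c in the frame of bed_top between -0.006 and 0.006 m and y of tray4_c in the frame of bed_top between -0.006 and 0.006 m and z of tray4_c in the frame of bed_top between 0.002 and 0.075 m and z of cover_c in the frame of tray4_c above 0.007 m and x of tray5_c in the frame of bed_top between -0.006 and 0.006 m and y of tray5_c in the frame of bed_top between -0.006 and 0.006 m and z of tray5_c in the frame of bed_top between 0.002 and 0.075 m and z of cover_c in the frame of tray5_c above 0.007 m and x of cover_c in the frame of bed_top between -0.006 and 0.006 m and y of cover_c in the frame of bed_top between -0.006 and 0.006 m and z of cover_c in the frame of bed_top between 0.002 and 0.075 m and value of joint bed above 0.174 m and value of joint pad between 0.0053 and 0.0107 m and velocity of joint screw between -0.05 and 0.05 rad/s).
It fails at once if the press is wound more than about three quarters of a turn past contact (springs squeezed beyond 12 mm) (value of joint pad above 0.012 m).
It fails at once if the scanner is shifted by more than 3 cm (distance of scanner from where it was at the start of the episode above 0.03 m).
It fails at once if the wash bottle is shifted by more than 3 cm (distance of wash_bottle from where it was at the start of the episode above 0.03 m).
It fails at once if the box of wipes is shifted by more than 3 cm (distance of wipes from where it was at the start of the episode above 0.03 m).
Of tray1, tray2, tray3, tray4, tray5 only 3 to 5 are there at a start; the rules pass over those that are not, and their reading is None.
At some moment in a run one of tray1, tray2 may be knocked a few centimetres aside while the robot is not near it.
Once in a run the grip may slacken for a moment while it holds something.
It also fails if it takes over 210 s, if anything falls off the work surface, if the arm or the gripper's body presses on something with over 40 N, if the wrist force passes 120 N, or if a joint passes its speed limit or range.

### The arm

A 6-joint arm with a two-finger parallel gripper is mounted at the origin on the work surface. World frame = base frame: x ahead of the robot, y to its left, z up, the work surface at z = 0. Lengths are in m, angles in rad, forces in N, time in s.
With the tool pointing down it reaches from about 0.25 to 0.725 m from the base axis. Payload 4 kg.
Tool frame: the origin (TCP) lies midway between the tips of the shut fingers; the grasp point (between the pads) lies 19 mm behind it; z points along the fingers, y is the line along which they close (so a half turn about z gives the same grasp; the last joint's range is limited). The gripper opens to 85 mm and grips with 20 to 120 N. Pads are 22 mm wide; open, the fingers measure 114 mm over their backs; the gripper's body (76 mm by 85 mm) begins 54 mm behind the grasp point. The pads swing forward as they close: fully open they stand 13 mm farther back than shut.
Start: joints at [1.222, 0.241, 0.005, 1.335, 0, 1.571], TCP at [0.171, 0.47, 0.231] pointing down, gripper open.
Joint ranges: [-2.72, 2.72], [-1.05, 1.87], [-1.09, 1.28], [-1.99, 2.15], [-1.42, 1.44], [-3.14, 3.14]. Speed limits (rad/s): [2.79, 2.79, 3.14, 3.14, 3.14, 3.14].

### API

Orientations are given as a unit quaternion [x, y, z, w].
In Python, from workcell import bot gives the robot as it stands. The module is installed in compiled form; this text tells all that it offers.
- The arm moves only by the tool drive_tool, never from a script. Its arguments are lists of equal length, an entry for each row: "slide": the shift along the tool's x, y, z scaled (see below), a list of three; "rotation": the turn, a rotation vector about the tool's x, y, z scaled (see below), a list of three. A call has exactly 8 rows; each row is the pose to reach, as a shift and turn from the pose commanded when the call began, along the tool's axes at that moment; what a row does not reach only later rows make up. The controller multiplies each number of a shift by 250 mm and each number of a turn by 0.5 rad. A row lasts 1/8 s, in which the tool goes at most 62.5 mm and 10.7 degrees, less where a joint would pass 70% of its speed; a pose out of reach is approached as far as the arm can. A call with a number of a shift or a turn outside -1 to 1 is refused whole. A call with a gripper value outside its range is refused whole. "gripper" is the opening, from 0 (shut) to 1 (fully open), set as the call begins (left out, the last holds). The fingers move at their own pace and stop on an object; the grip force is fixed at half the most. Time passes only in rows, so rows that repeat a pose let the fingers close, or fill a call up. It gives the time, the measured TCP pose, the force, the opening and the grip force at its end, in the units of the state.
- bot.get_obs(): the state, without advancing time (a new reading comes with each control period).
- bot.camera(name): name is "side" or "top" or "wrist"; returns a dict with "image" (420x560x3 uint8, red, green, blue), "z_map" (420x560 float32, m along the optical axis (not along the pixel's ray), 0 where there is no reading), "camera_matrix" (3x3 intrinsics, pixels), "xyz" and "orientation" of the camera in the world. Camera axes: x right, y up, looking along -z (the intrinsics and any distortion apply to the point x, -y, -z); pixel columns grow to the right and rows downward; lengths in m; the calibration is good to about 2 mm. The wrist camera is an equidistant fisheye: a pixel r from the principal point sees the ray r / f radians off the axis. A picture is of the moment at which its call begins.
- bot.job_done(): hands the job in; it is judged then, once.
The state is a dict: "clock": time; "joint_pos": joint angles; "joint_vel": joint speeds; "tau": joint torques, N m; "eef_pos": TCP position; "tool_rot": TCP orientation; "ft_force": force on the tool from outside, world axes, zero at the start; "ft_torque": the same for the moment, N m; "grip_width": finger opening in m; "grasp_force": force on a finger pad.
Only numpy, scipy, OpenCV 4.12 (cv2) and the standard library are available. Lean on these libraries where they do the work, as an engineer would, in place of code of your own. Each camera call takes 0.05 s, during which the arm holds its last target. There are 200 camera calls.

## Working session

There is one attempt and no reset: what is moved stays moved. The work goes in short steps, Python scripts to look and compute and a tool call to move; the robot and the scene stay as the last step left them, time stands still between calls to the robot, and variables do not carry over. Pictures are saved under pics/ and viewed, at most 14 in all, crops included, and the job is handed in when it is done.

Besides the shell and the picture viewer there is one more tool, called by a JSON object that holds its "name" and its "arguments", one argument or row to a line. drive_tool: Moves the arm, as the interface text tells. Shifts and turns lie within -1 to 1; 1 stands for 250 mm of shift or 0.5 rad of turn. Its arguments: {"type":"object","properties":{"slide":{"type":"array","items":{"type":"array","items":{"type":"number"}}},"rotation":{"type":"array","items":{"type":"array","items":{"type":"number"}}},"gripper":{"type":"number"}},"required":["slide","rotation"]}

```bash
mkdir -p pics
cat > h.py <<'E'
import numpy as np, cv2
from scipy.spatial.transform import Rotation as R
from workcell import bot
def cam(n,save=None):
    c=bot.camera(n); np.savez('last_'+n+'.npz',**{k:np.array(v) for k,v in c.items()})
    if save: cv2.imwrite('pics/'+save,c['image'][:,:,::-1])
    return c
def load(n): return dict(np.load('last_'+n+'.npz'))
def cloud(c):
    K=np.array(c['camera_matrix']); z=c['z_map']; h,w=z.shape
    u,v=np.meshgrid(np.arange(w),np.arange(h))
    p=np.stack([(u-K[0,2])/K[0,0]*z,-(v-K[1,2])/K[1,1]*z,-z],-1)
    return p@R.from_quat(c['orientation']).as_matrix().T+np.array(c['xyz'])
E
python3 - <<'E'
from h import *
o=bot.get_obs(); print(o)
for n in('top','side'):
    c=cam(n,n+'0.png'); print(n,c['camera_matrix'],c['xyz'],c['orientation'])
E
```

```text
{'clock': 0.0, 'joint_pos': array([1.22199967e+00, 2.41416698e-01, 3.74711807e-03, 1.33522000e+00,
       2.25462114e-05, 1.57080044e+00]), 'joint_vel': array([ 8.45376900e-05, -1.10534915e-03, -1.57224899e-03,  1.57232598e-03,
        4.33308988e-04,  1.35448268e-04]), 'tau': array([-1.87772516e-04, -3.72311997e+01,  2.52409941e+01,  1.68698811e-02,
        4.63452568e-05, -1.48490575e-06]), 'eef_pos': array([0.17066205, 0.46930318, 0.23041985]), 'tool_rot': array([ 1.73517564e-01,  9.84830219e-01, -1.02879661e-03, -1.92706375e-04]), 'ft_force': array([ 1.00149148, -0.26298094,  0.36440164]), 'ft_torque': array([0.02093718, 0.00369454, 0.0106098 ]), 'grasp_force': 0.0, 'grip_width': 0.08569966506993151}
top [[418.50028569   0.         279.73193447]
 [  0.         418.50028569 203.46361317]
 [  0.           0.           1.        ]] [ 0.33892512 -0.0617912   1.52633842] [-0.05524203  0.05201419  0.71202835 -0.69803902]
side [[382.67001231   0.         283.2531797 ]
 [  0.         382.67001231 212.33155635]
 [  0.           0.           1.        ]] [0.35005746 1.01375312 1.21710488] [-0.03374214  0.38901689  0.91660971 -0.08575523]
```

View pics/top0.png

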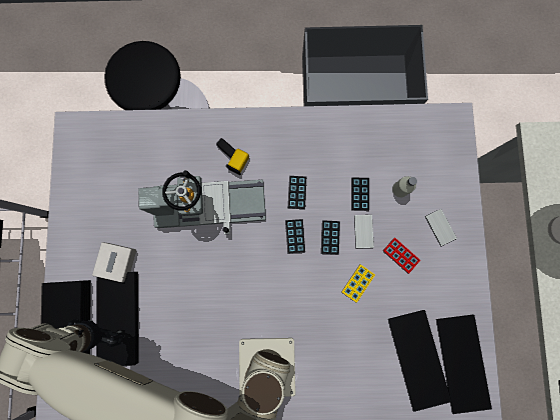

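View pics/side0.png

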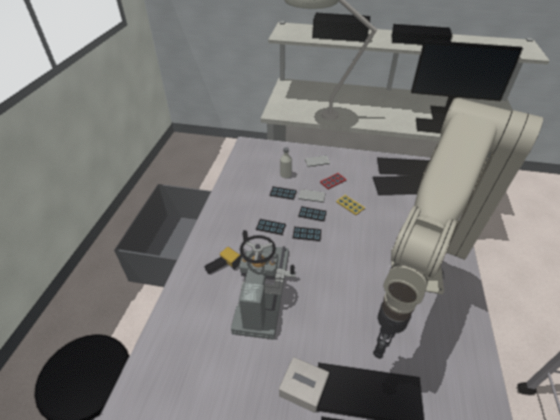

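Top picture: black trays at (297,192), (360,193), (295,236), (331,237). Press at about (180–265,200), with its bed grip at (226,231). Plain plates are at (364,231) and (440,228). The first is nearer the base (about (267,370)), so it is the cover. The red one (401,255) and yellow one (358,283) are decoys. Next I measure and confirm in an enlarged crop.

Run:
```python
from h import *
c=load('top'); P=cloud(c); im=c['image']; 
cv2.imwrite('pics/crop0.png',cv2.resize(im[130:310,130:470,::-1],None,fx=2.3,fy=2.3,interpolation=cv2.INTER_CUBIC))
hsv=cv2.cvtColor(im,cv2.COLOR_RGB2HSV)
print('table z',np.median(P[280:300,200:300,2]), 'at base',P[345:348,242:290:20].round(3).tolist())
def toplane(uv,z):
    K=c['camera_matrix'];Rm=R.from_quat(c['orientation']).as_matrix()
    d=np.stack([(uv[:,0]-K[0,2])/K[0,0],-(uv[:,1]-K[1,2])/K[1,1],-np.ones(len(uv))],-1)@Rm.T
    return c['xyz']+d*((z-c['xyz'][2])/d[:,2])[:,None]
H=P[:,:,2]
for n,(u,v) in dict(A=(297,192),B=(360,193),C=(295,236),D=(331,237),cov=(364,231),plate2=(440,228)).items():
    m=np.zeros(H.shape,np.uint8); s=24; m[v-s:v+s,u-s:u+s]=(H[v-s:v+s,u-s:u+s]>0.006)&(H[v-s:v+s,u-s:u+s]<.03)
    k,l,st,ct=cv2.connectedComponentsWithStats(m); lab=l[v,u] if l[v,u] else 1+np.argmax(st[1:,4])
    ys,xs=np.where(l==lab); w=toplane(np.stack([xs,ys],-1).astype(float),.012)[:,:2]
    r=cv2.minAreaRect((w*1000).astype(np.float32)); print(n,len(xs),w.mean(0).round(4),np.hypot(*w.mean(0)).round(3),r, np.median(H[l==lab]).round(4))
# press heights
for n,(lo,hi) in dict(bed=(.034,.046),base=(.015,.03)).items():
    m=(H>lo)&(H<hi); m[:,:130]=0;m[:160]=0;m[240:]=0;m[:,272:]=0
    k,l,st,ct=cv2.connectedComponentsWithStats(m.astype(np.uint8)); 
    for i in range(1,k):
        if st[i,4]>60:
            w=P[l==i]; print(n,st[i],w.mean(0).round(4),cv2.minAreaRect((w[:,:2]*1000).astype(np.float32)))
m=(H>.06)&(H<.1);m[:,:205]=0;m[:215]=0;m[245:]=0;m[:,245:]=0
print('grip',m.sum(),P[m].mean(0))
m=(H>.2)&(H<.34);m[:165]=0;m[225:]=0;m[:,130:]&=True;m[:,:135]=0;m[:,215:]=0
ys,xs=np.where(m&(H>.3)); print('top of crank',[(x,y,P[y,x].round(3).tolist()) for x,y in zip(xs,ys)][:20])
```

```text
table z 3.2213404429604076e-05 at base [[[0.075, 0.084, 0.01], [0.073, 0.014, 0.01], [0.073, -0.055, 0.016]], [[0.071, 0.084, 0.011], [0.069, 0.015, 0.004], [0.068, -0.055, 0.009]], [[0.069, 0.084, 0.016], [0.067, 0.014, 0.015], [0.066, -0.055, 0.014]]]
A 523 [ 0.6129 -0.1196] 0.624 ((612.3828125, -116.52296447753906), (71.34454345703125, 129.0551300048828), 85.9098129272461) 0.0106
B 529 [ 0.6027 -0.3508] 0.697 ((610.2227783203125, -350.95135498046875), (69.76445007324219, 137.5825958251953), 87.43675994873047) 0.0109
C 519 [ 0.4511 -0.1086] 0.464 ((451.4296875, -108.48331451416016), (120.08370208740234, 68.52942657470703), 3.543931007385254) 0.0112
D 537 [ 0.4456 -0.2357] 0.504 ((445.55816650390625, -232.6307373046875), (72.52288818359375, 122.80573272705078), 87.66389465332031) 0.0106
cov 581 [ 0.4636 -0.3577] 0.586 ((464.0104675292969, -360.79522705078125), (74.77703857421875, 116.03144073486328), 88.87286376953125) 0.0124
plate2 596 [ 0.4724 -0.6369] 0.793 ((470.59234619140625, -637.302734375), (123.85636138916016, 72.10348510742188), 24.37220573425293) 0.0125
bed [ 199  181   3
[... 1042 characters left out ...]
185), np.int64(172), [0.621, 0.218, 0.329]), (np.int64(186), np.int64(172), [0.62, 0.214, 0.332]), (np.int64(187), np.int64(172), [0.621, 0.212, 0.328]), (np.int64(188), np.int64(172), [0.624, 0.212, 0.318]), (np.int64(182), np.int64(173), [0.619, 0.227, 0.326]), (np.int64(183), np.int64(173), [0.618, 0.223, 0.33]), (np.int64(184), np.int64(173), [0.617, 0.22, 0.334]), (np.int64(185), np.int64(173), [0.618, 0.217, 0.331]), (np.int64(186), np.int64(173), [0.618, 0.215, 0.328]), (np.int64(187), np.int64(173), [0.618, 0.212, 0.329]), (np.int64(188), np.int64(173), [0.619, 0.21, 0.324]), (np.int64(189), np.int64(173), [0.623, 0.211, 0.305]), (np.int64(183), np.int64(174), [0.616, 0.224, 0.326])]
```

View pics/crop0.png

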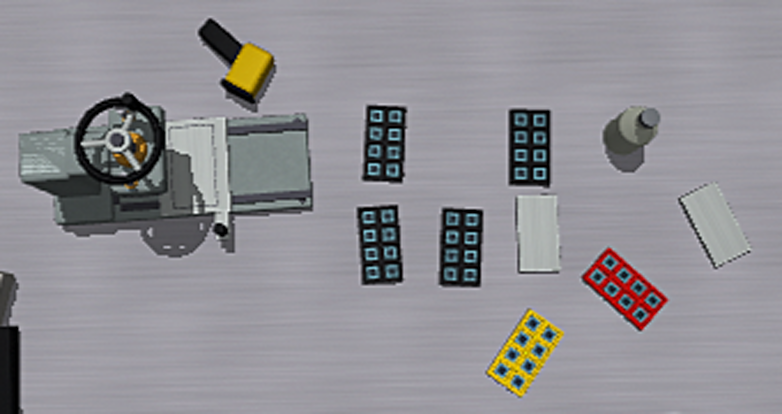

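The crop confirms four black trays, the cover at crop (538,233), the bed grip at (221,230) and the crank grip at (128,100). I move towards the bed grip now.

{"name": "drive_tool", "arguments": {
  "slide": [
    [-0.2, -0.1, -0.02],
    [-0.4, -0.2, -0.04],
    [-0.6, -0.3, -0.06],
    [-0.8, -0.4, -0.08],
    [-0.8, -0.424, -0.08],
    [-0.8, -0.424, -0.08],
    [-0.8, -0.424, -0.08],
    [-0.8, -0.424, -0.08]
  ],
  "rotation": [
    [0, 0, -0.2],
    [0, 0, -0.4],
    [0, 0, -0.6],
    [0, 0, -0.698],
    [0, 0, -0.698],
    [0, 0, -0.698],
    [0, 0, -0.698],
    [0, 0, -0.698]
  ]
}}

```text
clock: 1.1
eef_pos: [0.3218, 0.3028, 0.2511]
tool_rot: [-0.001, 1.0, -0.0, -0.0]
ft_force: [1.2, -0.0, 0.9]
grip_width: 0.0852
grasp_force: 0.0
```

```bash
cat >> h.py <<'E'
def to(p=None,yaw=None):
    """print scaled slide & rotation from present pose to TCP p, tool y at angle yaw from world +y (ccw), pointing down"""
    o=bot.get_obs(); Rm=R.from_quat(o['tool_rot']); x=o['eef_pos']
    print('at',x.round(4),'yaw',round(float(np.arctan2(-Rm.as_matrix()[0,1],Rm.as_matrix()[1,1])),4),'w',round(float(o['grip_width']),4),'F',np.round(o['ft_force'],1),'gf',round(float(o['grasp_force']),1),'t',round(float(o['clock']),2))
    if p is not None:
        d=Rm.inv().apply(np.array(p)-x)/.25
        Rt=R.from_matrix(np.array([[-np.cos(yaw),-np.sin(yaw),0],[-np.sin(yaw),np.cos(yaw),0],[0,0,-1]]))
        r=(Rm.inv()*Rt).as_rotvec()/.5
        print('slide',d.round(3).tolist(),'rot',r.round(3).tolist())
def wcloud(c):
    K=np.array(c['camera_matrix']); z=c['z_map']; h,w=z.shape
    u,v=np.meshgrid(np.arange(w),np.arange(h)); a=(u-K[0,2])/K[0,0]; b=(v-K[1,2])/K[1,1]; r=np.hypot(a,b)+1e-9
    t=np.tan(np.minimum(r,1.45))/r
    p=np.stack([a*t*z,-b*t*z,-z],-1)
    return p@R.from_quat(c['orientation']).as_matrix().T+np.array(c['xyz'])
E
python3 - <<'E'
from h import *
to([0.474,0.134,0.2],0.03)
c=cam('wrist','w1.png'); print(c['camera_matrix'],c['xyz'],R.from_quat(c['orientation']).as_matrix().round(3))
E
```

```text
at [0.3218 0.3028 0.2511] yaw 0.0025 w 0.0852 F [ 1.2 -0.   0.9] gf 0.0 t 1.1
slide [-0.607, -0.677, 0.204] rot [-0.0, -0.001, -0.055]
[[325.1922621    0.         282.89720996]
 [  0.         325.1922621  203.80347027]
 [  0.           0.           1.        ]] [0.25371614 0.30374943 0.393665  ] [[-0.002 -0.964 -0.266]
 [ 1.    -0.002  0.   ]
 [-0.001 -0.266  0.964]]
```

View pics/w1.png

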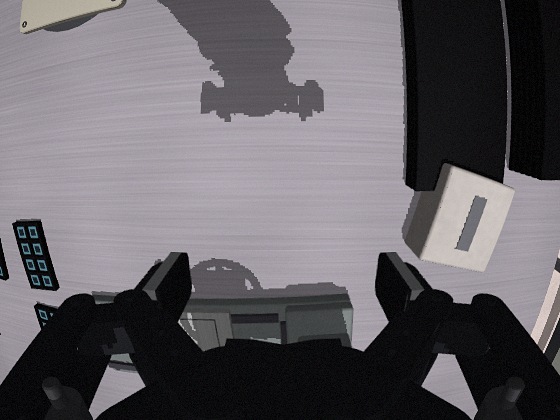

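The wrist picture shows the press edge at the bottom, around (230,315), and the wipes box at (460,215), well clear. Next: go over the bed grip and take hold of it.

{"name": "drive_tool", "arguments": {
  "slide": [
    [-0.15, -0.17, 0.05],
    [-0.3, -0.34, 0.1],
    [-0.45, -0.5, 0.15],
    [-0.607, -0.677, 0.204],
    [-0.607, -0.677, 0.204],
    [-0.607, -0.677, 0.204],
    [-0.607, -0.677, 0.204],
    [-0.607, -0.677, 0.204]
  ],
  "rotation": [
    [0, 0, 0],
    [0, 0, 0],
    [0, 0, 0],
    [0, 0, 0],
    [0, 0, 0],
    [0, 0, 0],
    [0, 0, 0],
    [0, 0, 0]
  ]
}}

```text
clock: 2.15
eef_pos: [0.4739, 0.134, 0.2008]
tool_rot: [-0.001, 1.0, 0.0, 0.0]
ft_force: [-0.1, -0.4, -1.0]
grip_width: 0.0854
grasp_force: 0.0
```

Run:
```python
from h import *
c=cam('wrist','w2.png'); P=wcloud(c);H=P[:,:,2]
m=(H>.065)&(H<.09)&(abs(P[:,:,0]-.474)<.025)&(abs(P[:,:,1]-.134)<.025)
print('grip',m.sum(),P[m].mean(0),P[m].min(0),P[m].max(0))
m=(H>.036)&(H<.044)&(P[:,:,0]>.49); print('bed',m.sum(),cv2.minAreaRect((P[m][:,:2]*1000).astype(np.float32)))
to([0.474,0.134,0.05],0.0)
```

```text
grip 424 [0.47249093 0.13565589 0.0817013 ] [0.46528673 0.12716017 0.06532668] [0.4824407  0.1444007  0.08542838]
bed 15154 ((572.9307861328125, 259.619384765625), (273.68408203125, 164.27188110351562), 89.76335144042969)
at [0.474  0.1338 0.2008] yaw 0.0024 w 0.0859 F [-0.5 -0.1  0.6] gf 0.0 t 2.2
slide [0.0, 0.001, 0.603] rot [0.001, 0.002, 0.005]
```

View pics/w2.png

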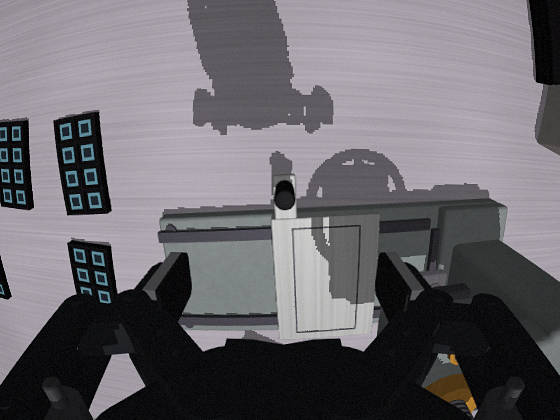

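The wrist view shows the bed grip at (284,190) and the scribed outline from (293,226) to (360,333). The base end is at column 162.

{"name": "drive_tool", "arguments": {
  "slide": [
    [0, 0.004, 0.15],
    [0, 0.004, 0.3],
    [0, 0.004, 0.45],
    [0, 0.004, 0.6],
    [0, 0.004, 0.6],
    [0, 0.004, 0.6],
    [0, 0.004, 0.6],
    [0, 0.004, 0.6]
  ],
  "rotation": [
    [0, 0, 0],
    [0, 0, 0],
    [0, 0, 0],
    [0, 0, 0],
    [0, 0, 0],
    [0, 0, 0],
    [0, 0, 0],
    [0, 0, 0]
  ]
}}

```text
clock: 3.2
eef_pos: [0.4755, 0.134, 0.0517]
tool_rot: [-0.0, 1.0, 0.0, 0.001]
ft_force: [0.3, -0.5, 0.2]
grip_width: 0.0854
grasp_force: 0.0
```

{"name": "drive_tool", "arguments": {
  "slide": [
    [0, 0, 0],
    [0, 0, 0],
    [0, 0, 0],
    [0, 0, 0],
    [0, 0, 0],
    [0, 0, 0],
    [0, 0, 0],
    [0, 0, 0]
  ],
  "rotation": [
    [0, 0, 0],
    [0, 0, 0],
    [0, 0, 0],
    [0, 0, 0],
    [0, 0, 0],
    [0, 0, 0],
    [0, 0, 0],
    [0, 0, 0]
  ],
  "gripper": 0
}}

```text
clock: 4.2
eef_pos: [0.4744, 0.134, 0.0505]
tool_rot: [-0.0, 1.0, 0.0, 0.0]
ft_force: [-1.9, 1.2, 4.2]
grip_width: 0.0166
grasp_force: 58.4
```

Run:
```python
from h import *
to([0.474,0.034,0.05],0.0)
c=load('wrist'); P=wcloud(c); H=P[:,:,2]; im=c['image']
# base near long edge: z 22 points, per-column of y, min x
m=(H>.012)&(H<.06)&(P[:,:,0]>.45)&(P[:,:,0]<.56)
pts=[]
for y in np.arange(0.02,.22,.01):
    q=P[(abs(P[:,:,1]-y)<.002)&m]; 
    q=q[(q[:,0]>.485)]
    if len(q): pts.append((y,q[:,0].min()))
print(np.round(pts,4).tolist())
q=P[(H>.019)&(H<.026)&(P[:,:,0]>.53)&(P[:,:,0]<.62)]
for x in np.arange(.53,.62,.015):
    s=q[abs(q[:,0]-x)<.003]; print(round(x,3),s[:,1].min().round(4))
# bed outline corners / edges on image
b=(H>.036)&(H<.044)&(P[:,:,1]<.26)&(P[:,:,0]>.49)
for x in np.arange(.51,.64,.02):
    s=P[b&(abs(P[:,:,0]-x)<.003)]
    if len(s): print('bed y range',round(x,3),np.percentile(s[:,1],[.5,99.5]).round(4))
```

```text
at [0.4744 0.134  0.0505] yaw 0.0004 w 0.0166 F [-1.9  1.2  4.2] gf 58.4 t 4.2
slide [0.002, -0.4, 0.002] rot [0.001, 0.0, 0.001]
[[0.02, 0.5109], [0.03, 0.5099], [0.04, 0.5094], [0.05, 0.5089], [0.06, 0.5082], [0.07, 0.5076], [0.08, 0.5068], [0.09, 0.5067], [0.1, 0.5062], [0.11, 0.5057], [0.12, 0.5051], [0.13, 0.4934], [0.14, 0.4946], [0.15, 0.5032], [0.16, 0.5029], [0.17, 0.5023], [0.18, 0.5018], [0.19, 0.5013], [0.2, 0.5008], [0.21, 0.5003]]
0.53 0.2397
0.545 -0.0005
0.56 0.0006
0.575 0.029
0.59 0.0298
0.605 0.027
bed y range 0.51 [0.1232 0.2313]
bed y range 0.53 [0.124  0.2323]
bed y range 0.55 [0.1255 0.2347]
bed y range 0.57 [0.1267 0.2347]
bed y range 0.59 [0.1277 0.2361]
bed y range 0.61 [0.1287 0.2373]
bed y range 0.63 [0.1296 0.2387]
```

{"name": "drive_tool", "arguments": {
  "slide": [
    [-0.003, -0.06, 0],
    [-0.006, -0.12, 0],
    [-0.012, -0.22, 0],
    [-0.017, -0.32, 0],
    [-0.022, -0.4, 0],
    [-0.024, -0.44, 0],
    [-0.025, -0.464, 0],
    [-0.025, -0.464, 0]
  ],
  "rotation": [
    [0, 0, 0],
    [0, 0, 0],
    [0, 0, 0],
    [0, 0, 0],
    [0, 0, 0],
    [0, 0, 0],
    [0, 0, 0],
    [0, 0, 0]
  ]
}}

```text
clock: 5.2
eef_pos: [0.4806, 0.0158, 0.0505]
tool_rot: [0.001, 1.0, -0.001, 0.0]
ft_force: [-1.3, -0.5, 6.9]
grip_width: 0.0165
grasp_force: 59.1
```

{"name": "drive_tool", "arguments": {
  "slide": [
    [0, 0, 0],
    [0, 0, 0],
    [0, 0, 0],
    [0, 0, 0],
    [0, 0, 0],
    [0, 0, 0],
    [0, 0, 0],
    [0, 0, 0]
  ],
  "rotation": [
    [0, 0, 0],
    [0, 0, 0],
    [0, 0, 0],
    [0, 0, 0],
    [0, 0, 0],
    [0, 0, 0],
    [0, 0, 0],
    [0, 0, 0]
  ],
  "gripper": 1
}}

```text
clock: 6.2
eef_pos: [0.4807, 0.0177, 0.0503]
tool_rot: [-0.0, 1.0, -0.0, 0.0]
ft_force: [-0.5, -0.8, 1.1]
grip_width: 0.0853
grasp_force: 0.0
```

{"name": "drive_tool", "arguments": {
  "slide": [
    [0, 0, -0.15],
    [0, 0, -0.3],
    [0, 0, -0.45],
    [0, 0, -0.6],
    [0, 0, -0.7],
    [0, 0, -0.7],
    [0, 0, -0.7],
    [0, 0, -0.7]
  ],
  "rotation": [
    [0, 0, 0],
    [0, 0, 0],
    [0, 0, 0],
    [0, 0, 0],
    [0, 0, 0],
    [0, 0, 0],
    [0, 0, 0],
    [0, 0, 0]
  ]
}}

```text
clock: 7.2
eef_pos: [0.4798, 0.0177, 0.2238]
tool_rot: [-0.0, 1.0, -0.0, -0.001]
ft_force: [-0.5, -0.2, 0.9]
grip_width: 0.0856
grasp_force: 0.0
```

```bash
cat >> h.py <<'E'
def linefit(a,b):  # b=k*a+c robust
    a=np.array(a);b=np.array(b);w=np.ones(len(a),bool)
    for _ in range(4):
        k,c=np.polyfit(a[w],b[w],1); e=abs(b-k*a-c); w=e<max(2.0*np.median(e),.0005)
    return k,c
def bedpose(P):
    """from wrist cloud: bed y edges -> slope, mid"""
    H=P[:,:,2]; b=(H>.034)&(H<.046)&(P[:,:,0]>.49)&(P[:,:,0]<.68)
    X=np.arange(.515,.64,.005);lo=[];hi=[];xs=[]
    for x in X:
        s=P[b&(abs(P[:,:,0]-x)<.0025)][:,1]; s=s[(s>-.06)&(s<.2)]
        if len(s)>20: xs.append(x);lo.append(np.percentile(s,.5));hi.append(np.percentile(s,99.5))
    return linefit(xs,lo),linefit(xs,hi)
E
python3 - <<'E'
from h import *
c=cam('wrist','w3.png'); P=wcloud(c);H=P[:,:,2]; to()
print(bedpose(P))
m=(H>.07)&(H<.09)&(P[:,:,0]<.52)&(abs(P[:,:,1]-.02)<.06); print('grip',m.sum(),P[m].mean(0))
im=cv2.resize(c['image'][150:370,200:420,::-1],None,fx=2.7,fy=2.7,interpolation=cv2.INTER_CUBIC); cv2.imwrite('pics/w3c.png',im)
E
```

```text
at [0.4798 0.0177 0.2239] yaw 0.0002 w 0.0854 F [-0.9 -0.1  0.1] gf 0.0 t 7.25
((np.float64(0.0618546727701333), np.float64(-0.028188568670102235)), (np.float64(0.04906113601587749), np.float64(0.08738941741688669)))
grip 337 [0.47916582 0.01633709 0.08264797]
```

View pics/w3.png

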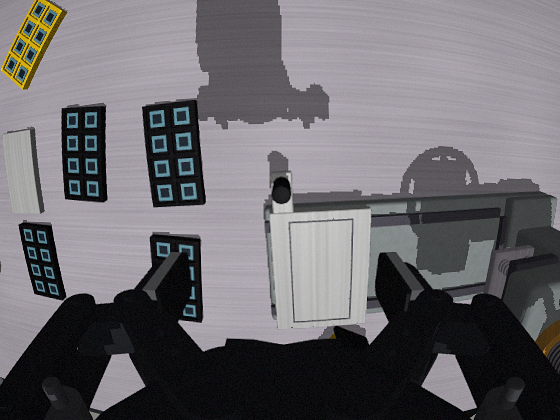

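The view shows the bed fully out, with the outline at (289–353, 219–320), and C and D clear at (173,152) and (84,152). Now I measure the outline and trays precisely.

```bash
cat >> h.py <<'E'
def wplane(c,uv,z):
    K=c['camera_matrix']; a=(uv[:,0]-K[0,2])/K[0,0]; b=(uv[:,1]-K[1,2])/K[1,1]; r=np.hypot(a,b)+1e-9; t=np.tan(r)/r
    d=np.stack([a*t,-b*t,-np.ones(len(a))],-1)@R.from_quat(c['orientation']).as_matrix().T
    return np.array(c['xyz'])+d*((z-c['xyz'][2])/d[:,2])[:,None]
def pieces(c,guess,ztop=.012,rad=.085,dz=.0035,lo=None):
    """piece near guess xy: top-face pixels by depth; rect of them"""
    P=wcloud(c);H=P[:,:,2]
    m=(abs(H-ztop)<dz)&(np.hypot(P[:,:,0]-guess[0],P[:,:,1]-guess[1])<rad)&(c['z_map']>.1)
    m=cv2.morphologyEx(m.astype(np.uint8),cv2.MORPH_OPEN,np.ones((3,3)))
    k,l,st,ct=cv2.connectedComponentsWithStats(m); i=1+np.argmax(st[1:,4]); ys,xs=np.where(l==i)
    w=wplane(c,np.stack([xs,ys],-1).astype(float),ztop)[:,:2]
    (cx,cy),(a,b),an=cv2.minAreaRect((w*1000).astype(np.float32))
    if a<b: an+=90; a,b=b,a
    an=(an+90)%180-90
    return np.round([cx,cy,a,b,an*np.pi/180*1000],1),len(xs)
E
python3 - <<'E'
from h import *
c=load('wrist'); P=wcloud(c);H=P[:,:,2]
print('noise',H[20:60,350:400].std(),H[20:60,350:400].mean())
for n,g in dict(A=(.613,-.12),C=(.451,-.109),D=(.4456,-.2357),cov=(.4636,-.3577)).items(): print(n,pieces(c,g))
g=cv2.cvtColor(c['image'],cv2.COLOR_RGB2GRAY).astype(int)
bl=cv2.GaussianBlur(g.astype(np.float32),(0,0),4); d=(bl-g>18)
m=np.zeros_like(d);m[213:326,284:360]=d[213:326,284:360]
ys,xs=np.where(m); w=wplane(c,np.stack([xs,ys],-1).astype(float),.04)[:,:2]
psi=.0545; t0=np.array([.583,.063]); Rt=np.array([[np.cos(psi),np.sin(psi)],[-np.sin(psi),np.cos(psi)]])
q=(w-t0)@Rt.T*1000
print(len(q)); print('x hist',np.histogram(q[:,0],np.arange(-74,76,4))); print('y hist',np.histogram(q[:,1],np.arange(-44,46,4)))
E
```

```text
noise 0.020078725027936267 0.000868197697377024
A (array([ 612.8, -119.8,  122.2,   65.5,  -79.1]), 1409)
C (array([ 451.1, -108.1,  120. ,   65.4,   49.4]), 4014)
D (array([ 445. , -235.1,  120.6,   66.6,  -72.4]), 3094)
cov (array([ 463.7, -356.3,  119.4,   67.4,   -5.2]), 2370)
594
x hist (array([  4,   0, 128,  12,   9,  15,  10,  14,  13,  13,  12,  12,  13,
        14,  13,  11,   9,  11,  10,  12,  13,  12,   9,   9,  11,  12,
        10,  11,  11,   7,   8,  11,  11,   9,  93,   7,   0]), array([-74, -70, -66, -62, -58, -54, -50, -46, -42, -38, -34, -30, -26,
       -22, -18, -14, -10,  -6,  -2,   2,   6,  10,  14,  18,  22,  26,
        30,  34,  38,  42,  46,  50,  54,  58,  62,  66,  70,  74]))
y hist (array([  0,  14, 176,  13,  14,  10,  14,  14,  14,  13,  11,  14,  13,
        10,  15,  14,  12,  12,  20, 182,   4,   4]), array([-44, -40, -36, -32, -28, -24, -20, -16, -12,  -8,  -4,   0,   4,
         8,  12,  16,  20,  24,  28,  32,  36,  40,  44]))
```

View pics/w3c.png

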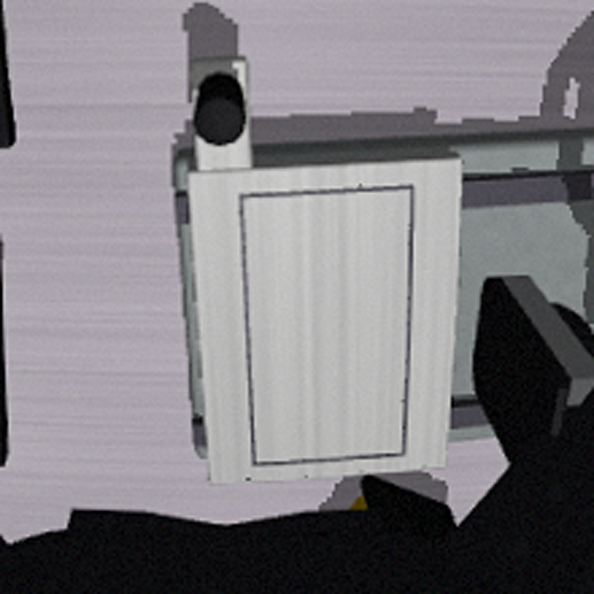

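Run:
```python
from h import *
c=load('wrist'); g=cv2.cvtColor(c['image'],cv2.COLOR_RGB2GRAY).astype(int)
bl=cv2.GaussianBlur(g.astype(np.float32),(0,0),4); d=(bl-g>18)
m=np.zeros_like(d);m[213:326,284:360]=d[213:326,284:360]
ys,xs=np.where(m); w=wplane(c,np.stack([xs,ys],-1).astype(float),.04)[:,:2]
psi=.0545; t0=np.array([.583,.063])
for _ in range(2):
    Rt=np.array([[np.cos(psi),np.sin(psi)],[-np.sin(psi),np.cos(psi)]]); q=(w-t0)@Rt.T
    x,y=q.T; e={}
    s=(abs(x+.064)<.005)&(abs(y)<.03); e['x-']=linefit(y[s],x[s])
    s=(abs(x-.064)<.005)&(abs(y)<.03); e['x+']=linefit(y[s],x[s])
    s=(abs(y+.034)<.005)&(abs(x)<.06); e['y-']=linefit(x[s],y[s])
    s=(abs(y-.034)<.005)&(abs(x)<.06); e['y+']=linefit(x[s],y[s])
    print({k:np.round(v,4).tolist() for k,v in e.items()})
    off=np.array([(e['x-'][1]+e['x+'][1])/2,(e['y-'][1]+e['y+'][1])/2]); t0=t0+Rt.T@off
    psi+=(e['y-'][0]+e['y+'][0]-e['x-'][0]-e['x+'][0])/4
    print(t0,psi)
to([.451,-.1083,.12],.0494)
```

```text
{'x-': [0.0078, -0.0634], 'x+': [-0.0082, 0.0649], 'y-': [-0.0009, -0.0351], 'y+': [0.0009, 0.033]}
[0.58380364 0.0620034 ] 0.05459811108732645
{'x-': [0.0082, -0.0642], 'x+': [-0.0066, 0.0642], 'y-': [-0.001, -0.034], 'y+': [0.0015, 0.034]}
[0.58379108 0.06200275] 0.05430750623341209
at [0.4798 0.0177 0.2239] yaw 0.0002 w 0.0854 F [-0.9 -0.1  0.1] gf 0.0 t 7.25
slide [0.114, -0.504, 0.416] rot [-0.0, -0.006, -0.098]
```

{"name": "drive_tool", "arguments": {
  "slide": [
    [0.03, -0.15, 0.1],
    [0.06, -0.3, 0.2],
    [0.09, -0.42, 0.32],
    [0.114, -0.504, 0.416],
    [0.114, -0.504, 0.416],
    [0.114, -0.504, 0.416],
    [0.114, -0.504, 0.416],
    [0.114, -0.504, 0.416]
  ],
  "rotation": [
    [0, 0, -0.02],
    [0, 0, -0.05],
    [0, 0, -0.07],
    [0, 0, -0.098],
    [0, 0, -0.098],
    [0, 0, -0.098],
    [0, 0, -0.098],
    [0, 0, -0.098]
  ]
}}

```text
clock: 8.25
eef_pos: [0.453, -0.1078, 0.1221]
tool_rot: [-0.025, 1.0, -0.0, 0.001]
ft_force: [-0.6, 0.3, -0.5]
grip_width: 0.0853
grasp_force: 0.0
```

{"name": "drive_tool", "arguments": {
  "slide": [
    [0, 0, 0.1],
    [0, 0, 0.2],
    [0, 0, 0.3],
    [0, 0, 0.38],
    [0, 0, 0.42],
    [0, 0, 0.45],
    [0, 0, 0.46],
    [0, 0, 0.46]
  ],
  "rotation": [
    [0, 0, 0],
    [0, 0, 0],
    [0, 0, 0],
    [0, 0, 0],
    [0, 0, 0],
    [0, 0, 0],
    [0, 0, 0],
    [0, 0, 0]
  ]
}}

```text
clock: 9.25
eef_pos: [0.4526, -0.1083, 0.0067]
tool_rot: [-0.025, 1.0, -0.0, 0.0]
ft_force: [-0.2, -0.2, -0.1]
grip_width: 0.0851
grasp_force: 0.0
```

Run:
```python
from h import *
to([.451,-.1083,-.003],.0494)
c=cam('side','s1.png'); cv2.imwrite('pics/s1c.png',cv2.resize(c['image'][180:260,260:370,::-1],None,fx=6,fy=6,interpolation=cv2.INTER_CUBIC))
```

```text
at [ 0.4526 -0.1083  0.0067] yaw 0.0493 w 0.0851 F [-0.2 -0.2 -0.1] gf 0.0 t 9.25
slide [0.006, 0.001, 0.039] rot [-0.0, 0.001, -0.0]
```

{"name": "drive_tool", "arguments": {
  "slide": [
    [0.006, 0, 0.02],
    [0.006, 0, 0.043],
    [0.006, 0, 0.043],
    [0.006, 0, 0.043],
    [0.006, 0, 0.043],
    [0.006, 0, 0.043],
    [0.006, 0, 0.043],
    [0.006, 0, 0.043]
  ],
  "rotation": [
    [0, 0, 0],
    [0, 0, 0],
    [0, 0, 0],
    [0, 0, 0],
    [0, 0, 0],
    [0, 0, 0],
    [0, 0, 0],
    [0, 0, 0]
  ]
}}

```text
clock: 10.3
eef_pos: [0.4507, -0.1084, -0.0044]
tool_rot: [-0.025, 1.0, -0.0, 0.0]
ft_force: [-0.3, -0.4, -0.2]
grip_width: 0.0851
grasp_force: 0.0
```

{"name": "drive_tool", "arguments": {
  "slide": [
    [0, 0, 0],
    [0, 0, 0],
    [0, 0, 0],
    [0, 0, 0],
    [0, 0, 0],
    [0, 0, 0],
    [0, 0, 0],
    [0, 0, 0]
  ],
  "rotation": [
    [0, 0, 0],
    [0, 0, 0],
    [0, 0, 0],
    [0, 0, 0],
    [0, 0, 0],
    [0, 0, 0],
    [0, 0, 0],
    [0, 0, 0]
  ],
  "gripper": 0
}}

```text
clock: 11.3
eef_pos: [0.4509, -0.1085, -0.0039]
tool_rot: [-0.025, 1.0, -0.0, 0.0]
ft_force: [-2.0, -0.2, 5.6]
grip_width: 0.0623
grasp_force: 65.9
```

Run:
```python
from h import *
to()
c=cam('wrist','w4.png'); cv2.imwrite('pics/w4c.png',cv2.resize(c['image'][220:380,180:390,::-1],None,fx=3.5,fy=3.5,interpolation=cv2.INTER_CUBIC))
```

```text
at [ 0.4509 -0.1085 -0.0039] yaw 0.0491 w 0.0623 F [-2.  -0.2  5.6] gf 65.9 t 11.3
```

View pics/w4c.png

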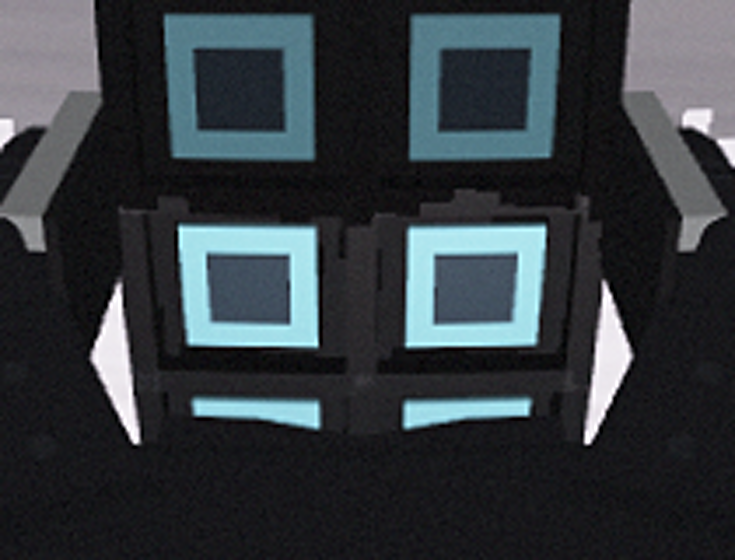

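The crop shows the tray held squarely between both pads. I lift it and carry it over the bed.

{"name": "drive_tool", "arguments": {
  "slide": [
    [0, 0, -0.05],
    [0, 0, -0.15],
    [0, 0, -0.3],
    [0, 0, -0.42],
    [0, 0, -0.5],
    [0, 0, -0.5],
    [0, 0, -0.5],
    [0, 0, -0.5]
  ],
  "rotation": [
    [0, 0, 0],
    [0, 0, 0],
    [0, 0, 0],
    [0, 0, 0],
    [0, 0, 0],
    [0, 0, 0],
    [0, 0, 0],
    [0, 0, 0]
  ]
}}

```text
clock: 12.35
eef_pos: [0.4497, -0.1081, 0.1194]
tool_rot: [-0.025, 1.0, 0.0, -0.001]
ft_force: [0.2, -0.5, -1.4]
grip_width: 0.0622
grasp_force: 65.8
```

{"name": "drive_tool", "arguments": {
  "slide": [
    [-0.07, 0.08, 0],
    [-0.18, 0.2, 0],
    [-0.3, 0.34, 0],
    [-0.42, 0.48, 0],
    [-0.52, 0.6, 0],
    [-0.565, 0.655, 0],
    [-0.565, 0.655, 0],
    [-0.565, 0.655, 0]
  ],
  "rotation": [
    [0, 0, -0.01],
    [0, 0, -0.01],
    [0, 0, -0.01],
    [0, 0, -0.01],
    [0, 0, -0.01],
    [0, 0, -0.01],
    [0, 0, -0.01],
    [0, 0, -0.01]
  ]
}}

```text
clock: 13.35
eef_pos: [0.5826, 0.061, 0.12]
tool_rot: [-0.027, 1.0, -0.0, -0.001]
ft_force: [-0.1, -0.2, -1.0]
grip_width: 0.062
grasp_force: 65.8
```

Run:
```python
from h import *
to([.5838,.0620,.037],.0545)
c=cam('wrist'); t=bot.get_obs()['eef_pos']
print(pieces(c,t[:2],ztop=t[2]+.004+.012,dz=.005))
```

```text
at [0.5826 0.061  0.12  ] yaw 0.0531 w 0.062 F [-0.1 -0.2 -1. ] gf 65.8 t 13.35
slide [-0.006, 0.004, 0.332] rot [-0.001, -0.004, -0.003]
(array([572.8,  61.3,  99.9,  76.4,  54.1]), 29806)
```

{"name": "drive_tool", "arguments": {
  "slide": [
    [-0.006, 0.004, 0.08],
    [-0.006, 0.004, 0.16],
    [-0.006, 0.004, 0.24],
    [-0.006, 0.004, 0.29],
    [-0.006, 0.004, 0.32],
    [-0.006, 0.004, 0.332],
    [-0.006, 0.004, 0.332],
    [-0.006, 0.004, 0.332]
  ],
  "rotation": [
    [0, 0, 0],
    [0, 0, 0],
    [0, 0, 0],
    [0, 0, 0],
    [0, 0, 0],
    [0, 0, 0],
    [0, 0, 0],
    [0, 0, 0]
  ]
}}

```text
clock: 14.4
eef_pos: [0.5857, 0.0633, 0.0382]
tool_rot: [-0.027, 1.0, 0.0, 0.001]
ft_force: [0.2, 0.8, -1.5]
grip_width: 0.062
grasp_force: 65.8
```

Run:
```python
from h import *
to([.5838,.0620,.037],.0545)
```

```text
at [0.5857 0.0633 0.0382] yaw 0.0542 w 0.062 F [ 0.2  0.8 -1.5] gf 65.8 t 14.4
slide [0.008, -0.005, 0.005] rot [0.0, 0.002, -0.001]
```

{"name": "drive_tool", "arguments": {
  "slide": [
    [0.005, -0.004, 0.005],
    [0.005, -0.004, 0.005],
    [0.005, -0.004, 0.005],
    [0.005, -0.004, 0.005],
    [0.005, -0.004, 0.005],
    [0.005, -0.004, 0.005],
    [0.005, -0.004, 0.005],
    [0.005, -0.004, 0.005]
  ],
  "rotation": [
    [0, 0, 0],
    [0, 0, 0],
    [0, 0, 0],
    [0, 0, 0],
    [0, 0, 0],
    [0, 0, 0],
    [0, 0, 0],
    [0, 0, 0]
  ]
}}

```text
clock: 15.4
eef_pos: [0.584, 0.0621, 0.0363]
tool_rot: [-0.027, 1.0, 0.0, -0.0]
ft_force: [0.5, 0.7, -1.8]
grip_width: 0.0625
grasp_force: 65.8
```

{"name": "drive_tool", "arguments": {
  "slide": [
    [0, 0, 0],
    [0, 0, 0],
    [0, 0, 0],
    [0, 0, 0],
    [0, 0, 0],
    [0, 0, 0],
    [0, 0, 0],
    [0, 0, 0]
  ],
  "rotation": [
    [0, 0, 0],
    [0, 0, 0],
    [0, 0, 0],
    [0, 0, 0],
    [0, 0, 0],
    [0, 0, 0],
    [0, 0, 0],
    [0, 0, 0]
  ],
  "gripper": 1
}}

```text
clock: 16.4
eef_pos: [0.584, 0.0621, 0.0363]
tool_rot: [-0.027, 1.0, -0.0, -0.0]
ft_force: [0.1, -0.4, -0.1]
grip_width: 0.0855
grasp_force: 0.0
```

{"name": "drive_tool", "arguments": {
  "slide": [
    [0, 0, -0.05],
    [0, 0, -0.15],
    [0, 0, -0.3],
    [0.1, -0.04, -0.45],
    [0.2, -0.08, -0.6],
    [0.3, -0.12, -0.7],
    [0.408, -0.155, -0.75],
    [0.408, -0.155, -0.75]
  ],
  "rotation": [
    [0, 0, 0],
    [0, 0, 0],
    [0, 0, 0],
    [0, 0, 0],
    [0, 0, 0],
    [0, 0, 0],
    [0, 0, 0],
    [0, 0, 0]
  ]
}}

```text
clock: 17.4
eef_pos: [0.4838, 0.0175, 0.2263]
tool_rot: [-0.027, 1.0, 0.0, 0.002]
ft_force: [1.0, 0.0, 0.1]
grip_width: 0.0854
grasp_force: 0.0
```

```bash
cat >> h.py <<'E'
BT=np.array([.5838,.0620]); PSI=.0545
def rel(p):
    d=np.array(p)/1000-BT; return (np.array([[np.cos(PSI),np.sin(PSI)],[-np.sin(PSI),np.cos(PSI)]])@d*1000).round(1)
E
python3 - <<'E'
from h import *
c=cam('wrist','w5.png')
r,n=pieces(c,BT,ztop=.052); print('placed',r,n,'rel mm',rel(r[:2]))
for n,g in dict(A=(.613,-.12),B=(.606,-.351),D=(.4456,-.2357),cov=(.4636,-.3577)).items(): print(n,pieces(c,g))
to([.445,-.2351,.12],-.0724)
E
```

```text
placed [584.2  63.1 121.5  64.5  50.5] 4356 rel mm [0.5 1.1]
A (array([ 584.8, -116.9,   67.3,   65.6, -100.1]), 1278)
B (array([ 601.8, -350.9,  122.5,   68.5,  -40.6]), 1921)
D (array([ 445.2, -235.1,  119.6,   66.5,  -75.5]), 3071)
cov (array([ 463.9, -356.6,  119.7,   67.2,    0.8]), 2386)
at [0.4845 0.0178 0.2254] yaw 0.0537 w 0.0854 F [ 0.6 -0.6 -0. ] gf 0.0 t 17.45
slide [0.214, -1.002, 0.421] rot [0.001, 0.006, 0.252]
```

View pics/w5.png

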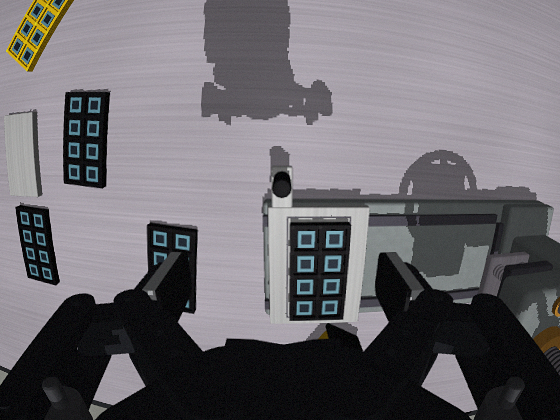

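The first tray lies square in the outline (rel 0.5, 1.1 mm). D is next, at (87,140).

{"name": "drive_tool", "arguments": {
  "slide": [
    [0.03, -0.16, 0.06],
    [0.07, -0.34, 0.14],
    [0.11, -0.53, 0.22],
    [0.15, -0.72, 0.3],
    [0.19, -0.9, 0.38],
    [0.214, -1.0, 0.421],
    [0.214, -1.0, 0.421],
    [0.214, -1.0, 0.421]
  ],
  "rotation": [
    [0, 0, 0.05],
    [0, 0, 0.1],
    [0, 0, 0.15],
    [0, 0, 0.2],
    [0, 0, 0.258],
    [0, 0, 0.258],
    [0, 0, 0.258],
    [0, 0, 0.258]
  ]
}}

```text
clock: 18.45
eef_pos: [0.4449, -0.2342, 0.1183]
tool_rot: [0.037, 0.999, 0.0, -0.0]
ft_force: [-0.3, -0.4, -0.3]
grip_width: 0.0852
grasp_force: 0.0
```

Run:
```python
from h import *
c=cam('wrist'); print(pieces(c,(.445,-.235)))
to([.4451,-.2351,-.004],-.0745)
```

```text
(array([ 444.4, -236. ,  119.8,   64.1,  -75.6]), 5211)
at [ 0.445  -0.2339  0.1186] yaw -0.0736 w 0.0853 F [-0.1  0.2  0.3] gf 0.0 t 18.5
slide [-0.001, -0.005, 0.49] rot [0.001, 0.0, 0.002]
```

{"name": "drive_tool", "arguments": {
  "slide": [
    [0.001, -0.008, 0.1],
    [0.001, -0.008, 0.2],
    [0.001, -0.008, 0.3],
    [0.001, -0.008, 0.38],
    [0.001, -0.008, 0.44],
    [0.001, -0.008, 0.48],
    [0.001, -0.008, 0.491],
    [0.001, -0.008, 0.491]
  ],
  "rotation": [
    [0, 0, 0],
    [0, 0, 0],
    [0, 0, 0],
    [0, 0, 0],
    [0, 0, 0],
    [0, 0, 0],
    [0, 0, 0],
    [0, 0, 0]
  ]
}}

```text
clock: 19.5
eef_pos: [0.4443, -0.2367, -0.0039]
tool_rot: [0.037, 0.999, -0.0, 0.0]
ft_force: [0.1, -0.3, 0.3]
grip_width: 0.0857
grasp_force: 0.0
```

{"name": "drive_tool", "arguments": {
  "slide": [
    [0, 0, 0],
    [0, 0, 0],
    [0, 0, 0],
    [0, 0, 0],
    [0, 0, 0],
    [0, 0, 0],
    [0, 0, 0],
    [0, 0, 0]
  ],
  "rotation": [
    [0, 0, 0],
    [0, 0, 0],
    [0, 0, 0],
    [0, 0, 0],
    [0, 0, 0],
    [0, 0, 0],
    [0, 0, 0],
    [0, 0, 0]
  ],
  "gripper": 0
}}

```text
clock: 20.5
eef_pos: [0.4447, -0.2371, -0.0031]
tool_rot: [0.037, 0.999, -0.0, 0.001]
ft_force: [-1.0, 1.3, 6.2]
grip_width: 0.0624
grasp_force: 66.1
```

{"name": "drive_tool", "arguments": {
  "slide": [
    [0, 0, -0.05],
    [0, 0, -0.15],
    [0, 0, -0.3],
    [0, 0, -0.42],
    [0, 0, -0.55],
    [0, 0, -0.55],
    [0, 0, -0.55],
    [0, 0, -0.55]
  ],
  "rotation": [
    [0, 0, 0],
    [0, 0, 0],
    [0, 0, 0],
    [0, 0, 0],
    [0, 0, 0],
    [0, 0, 0],
    [0, 0, 0],
    [0, 0, 0]
  ]
}}

```text
clock: 21.5
eef_pos: [0.4429, -0.236, 0.1319]
tool_rot: [0.037, 0.999, 0.001, -0.001]
ft_force: [-1.0, -0.0, -2.1]
grip_width: 0.0622
grasp_force: 65.8
```

Run:
```python
from h import *
to([.5838,.0620,.13],.0545)
```

```text
at [ 0.4429 -0.236   0.1319] yaw -0.0748 w 0.0622 F [-1.  -0.  -2.1] gf 65.8 t 21.5
slide [-0.473, 1.231, 0.008] rot [0.003, -0.005, -0.259]
```

{"name": "drive_tool", "arguments": {
  "slide": [
    [-0.03, 0.1, 0],
    [-0.08, 0.22, 0],
    [-0.13, 0.36, 0],
    [-0.19, 0.5, 0],
    [-0.25, 0.65, 0],
    [-0.29, 0.76, 0],
    [-0.3, 0.8, 0],
    [-0.3, 0.8, 0]
  ],
  "rotation": [
    [0, 0, -0.04],
    [0, 0, -0.08],
    [0, 0, -0.12],
    [0, 0, -0.16],
    [0, 0, -0.2],
    [0, 0, -0.24],
    [0, 0, -0.259],
    [0, 0, -0.259]
  ]
}}

```text
clock: 22.5
eef_pos: [0.533, -0.0426, 0.1324]
tool_rot: [-0.028, 1.0, -0.0, -0.001]
ft_force: [-0.1, 0.1, -1.9]
grip_width: 0.0618
grasp_force: 65.8
```

{"name": "drive_tool", "arguments": {
  "slide": [
    [-0.05, 0.08, 0],
    [-0.1, 0.18, 0],
    [-0.16, 0.28, 0],
    [-0.21, 0.37, 0],
    [-0.227, 0.405, 0],
    [-0.227, 0.405, 0],
    [-0.227, 0.405, 0],
    [-0.227, 0.405, 0]
  ],
  "rotation": [
    [0, 0, 0],
    [0, 0, 0],
    [0, 0, 0],
    [0, 0, 0],
    [0, 0, 0],
    [0, 0, 0],
    [0, 0, 0],
    [0, 0, 0]
  ]
}}

```text
clock: 23.5
eef_pos: [0.5844, 0.0604, 0.1334]
tool_rot: [-0.027, 1.0, -0.0, -0.0]
ft_force: [0.4, 0.5, -1.2]
grip_width: 0.0622
grasp_force: 65.8
```

Run:
```python
from h import *
to([.5838,.0615,.050],.0545)
c=cam('wrist'); t=bot.get_obs()['eef_pos']
print(pieces(c,t[:2],ztop=t[2]+.003+.012,dz=.005))
```

```text
at [0.5844 0.0604 0.1334] yaw 0.0533 w 0.0622 F [ 0.4  0.5 -1.2] gf 65.8 t 23.5
slide [0.002, 0.004, 0.334] rot [-0.0, -0.001, -0.002]
(array([574.9,  60.9, 101.6,  76.6,  54. ]), 30176)
```

{"name": "drive_tool", "arguments": {
  "slide": [
    [0.001, 0.003, 0.08],
    [0.001, 0.003, 0.16],
    [0.001, 0.003, 0.24],
    [0.001, 0.003, 0.29],
    [0.001, 0.003, 0.32],
    [0.001, 0.003, 0.334],
    [0.001, 0.003, 0.334],
    [0.001, 0.003, 0.334]
  ],
  "rotation": [
    [0, 0, 0],
    [0, 0, 0],
    [0, 0, 0],
    [0, 0, 0],
    [0, 0, 0],
    [0, 0, 0],
    [0, 0, 0],
    [0, 0, 0]
  ]
}}

```text
clock: 24.55
eef_pos: [0.585, 0.0622, 0.0505]
tool_rot: [-0.027, 1.0, 0.0, 0.001]
ft_force: [-0.2, 0.0, -1.4]
grip_width: 0.0623
grasp_force: 65.8
```

Run:
```python
from h import *
to([.5838,.0615,.050],.0545)
```

```text
at [0.585  0.0622 0.0505] yaw 0.0547 w 0.0623 F [-0.2  0.  -1.4] gf 65.8 t 24.55
slide [0.005, -0.003, 0.002] rot [0.0, 0.003, 0.0]
```

{"name": "drive_tool", "arguments": {
  "slide": [
    [0.003, -0.002, 0.001],
    [0.003, -0.002, 0.001],
    [0.003, -0.002, 0.001],
    [0.003, -0.002, 0.001],
    [0.003, -0.002, 0.001],
    [0.003, -0.002, 0.001],
    [0.003, -0.002, 0.001],
    [0.003, -0.002, 0.001]
  ],
  "rotation": [
    [0, 0, 0],
    [0, 0, 0],
    [0, 0, 0],
    [0, 0, 0],
    [0, 0, 0],
    [0, 0, 0],
    [0, 0, 0],
    [0, 0, 0]
  ]
}}

```text
clock: 25.55
eef_pos: [0.5838, 0.0617, 0.0496]
tool_rot: [-0.027, 1.0, 0.0, -0.0]
ft_force: [-0.6, -0.2, -1.6]
grip_width: 0.0623
grasp_force: 65.8
```

{"name": "drive_tool", "arguments": {
  "slide": [
    [0, 0, 0],
    [0, 0, 0],
    [0, 0, 0],
    [0, 0, 0],
    [0, 0, 0],
    [0, 0, 0],
    [0, 0, 0],
    [0, 0, 0]
  ],
  "rotation": [
    [0, 0, 0],
    [0, 0, 0],
    [0, 0, 0],
    [0, 0, 0],
    [0, 0, 0],
    [0, 0, 0],
    [0, 0, 0],
    [0, 0, 0]
  ],
  "gripper": 1
}}

```text
clock: 26.55
eef_pos: [0.5838, 0.0616, 0.0495]
tool_rot: [-0.027, 1.0, 0.0, -0.0]
ft_force: [-0.2, -0.2, -0.7]
grip_width: 0.0855
grasp_force: 0.0
```

{"name": "drive_tool", "arguments": {
  "slide": [
    [0, 0, -0.05],
    [0, 0, -0.15],
    [0, 0, -0.3],
    [0.1, -0.06, -0.45],
    [0.2, -0.12, -0.6],
    [0.3, -0.18, -0.66],
    [0.4, -0.24, -0.7],
    [0.4, -0.24, -0.7]
  ],
  "rotation": [
    [0, 0, 0],
    [0, 0, 0],
    [0, 0, 0],
    [0, 0, 0],
    [0, 0, 0],
    [0, 0, 0],
    [0, 0, 0],
    [0, 0, 0]
  ]
}}

```text
clock: 27.55
eef_pos: [0.4867, -0.0046, 0.2269]
tool_rot: [-0.026, 1.0, -0.0, 0.002]
ft_force: [0.9, 0.3, 0.4]
grip_width: 0.0858
grasp_force: 0.0
```

Run:
```python
from h import *
c=cam('wrist','w6.png')
r,n=pieces(c,BT,ztop=.064); print('placed',r,n,'rel mm',rel(r[:2]))
for n,g in dict(A=(.613,-.12),B=(.606,-.351),cov=(.4636,-.3577)).items(): print(n,pieces(c,g))
to([.55,-.1198,.15],-.075)
```

```text
placed [583.8  62.4 121.4  65.   57.1] 4132 rel mm [0.  0.4]
A (array([ 612.6, -119.4,  121.9,   64.4,  -78.9]), 2118)
B (array([ 601.7, -351. ,  122.6,   67.8,  -57.9]), 2088)
cov (array([ 4.636e+02, -3.563e+02,  1.193e+02,  6.670e+01, -2.000e-01]), 2597)
at [ 0.4874 -0.004   0.2261] yaw 0.0537 w 0.0856 F [ 0.9 -0.1  0. ] gf 0.0 t 27.6
slide [-0.224, -0.476, 0.305] rot [0.0, 0.006, 0.257]
```

{"name": "drive_tool", "arguments": {
  "slide": [
    [-0.08, -0.08, 0.07],
    [-0.17, -0.17, 0.15],
    [-0.26, -0.27, 0.23],
    [-0.36, -0.37, 0.32],
    [-0.44, -0.45, 0.39],
    [-0.475, -0.488, 0.424],
    [-0.475, -0.488, 0.424],
    [-0.475, -0.488, 0.424]
  ],
  "rotation": [
    [0, 0, 0.05],
    [0, 0, 0.1],
    [0, 0, 0.15],
    [0, 0, 0.2],
    [0, 0, 0.265],
    [0, 0, 0.265],
    [0, 0, 0.265],
    [0, 0, 0.265]
  ]
}}

```text
clock: 28.6
eef_pos: [0.6124, -0.1183, 0.1192]
tool_rot: [0.038, 0.999, 0.0, 0.0]
ft_force: [0.3, 0.4, -0.3]
grip_width: 0.0853
grasp_force: 0.0
```

Run:
```python
from h import *
c=cam('wrist'); r,n=pieces(c,(.6126,-.1194)); print(r,n)
to([r[0]/1000,r[1]/1000,-.004],r[4]/1000)
```

```text
[ 613.  -119.9  118.7   64.2  -74.8] 5982
at [ 0.6125 -0.1183  0.1196] yaw -0.0767 w 0.0854 F [ 1.1 -0.3 -0.5] gf 0.0 t 28.65
slide [-0.002, -0.006, 0.494] rot [0.0, 0.002, -0.004]
```

{"name": "drive_tool", "arguments": {
  "slide": [
    [-0.002, -0.003, 0.1],
    [-0.002, -0.003, 0.2],
    [-0.002, -0.003, 0.3],
    [-0.002, -0.003, 0.38],
    [-0.002, -0.003, 0.44],
    [-0.002, -0.003, 0.48],
    [-0.002, -0.003, 0.492],
    [-0.002, -0.003, 0.492]
  ],
  "rotation": [
    [0, 0, 0],
    [0, 0, 0],
    [0, 0, 0],
    [0, 0, 0],
    [0, 0, 0],
    [0, 0, 0],
    [0, 0, 0],
    [0, 0, 0]
  ]
}}

```text
clock: 29.65
eef_pos: [0.6132, -0.1199, -0.004]
tool_rot: [0.039, 0.999, -0.0, 0.0]
ft_force: [0.7, -0.4, -0.4]
grip_width: 0.0855
grasp_force: 0.0
```

{"name": "drive_tool", "arguments": {
  "slide": [
    [0, 0, 0],
    [0, 0, 0],
    [0, 0, 0],
    [0, 0, 0],
    [0, 0, 0],
    [0, 0, 0],
    [0, 0, 0],
    [0, 0, 0]
  ],
  "rotation": [
    [0, 0, 0],
    [0, 0, 0],
    [0, 0, 0],
    [0, 0, 0],
    [0, 0, 0],
    [0, 0, 0],
    [0, 0, 0],
    [0, 0, 0]
  ],
  "gripper": 0
}}

```text
clock: 30.65
eef_pos: [0.6139, -0.1201, -0.0032]
tool_rot: [0.039, 0.999, -0.0, 0.001]
ft_force: [-0.0, 0.3, 4.5]
grip_width: 0.0621
grasp_force: 67.0
```

{"name": "drive_tool", "arguments": {
  "slide": [
    [0, 0, -0.05],
    [0, 0, -0.15],
    [0, 0, -0.3],
    [0, 0, -0.42],
    [0, 0, -0.55],
    [0, 0, -0.6],
    [0, 0, -0.6],
    [0, 0, -0.6]
  ],
  "rotation": [
    [0, 0, 0],
    [0, 0, 0],
    [0, 0, 0],
    [0, 0, 0],
    [0, 0, 0],
    [0, 0, 0],
    [0, 0, 0],
    [0, 0, 0]
  ]
}}

```text
clock: 31.65
eef_pos: [0.6118, -0.1197, 0.1438]
tool_rot: [0.039, 0.999, 0.0, -0.002]
ft_force: [-0.1, 1.0, -1.9]
grip_width: 0.0619
grasp_force: 66.3
```

Run:
```python
from h import *
to([.5838,.0617,.145],.0545)
```

```text
at [ 0.6118 -0.1197  0.1438] yaw -0.0778 w 0.0619 F [-0.1  1.  -1.9] gf 66.3 t 31.65
slide [0.168, 0.714, -0.004] rot [0.001, -0.006, -0.265]
```

{"name": "drive_tool", "arguments": {
  "slide": [
    [0.02, 0.08, 0],
    [0.05, 0.2, 0],
    [0.08, 0.34, 0],
    [0.11, 0.48, 0],
    [0.15, 0.62, 0],
    [0.168, 0.714, -0.004],
    [0.168, 0.714, -0.004],
    [0.168, 0.714, -0.004]
  ],
  "rotation": [
    [0, 0, -0.05],
    [0, 0, -0.1],
    [0, 0, -0.15],
    [0, 0, -0.2],
    [0, 0, -0.25],
    [0, 0, -0.265],
    [0, 0, -0.265],
    [0, 0, -0.265]
  ]
}}

```text
clock: 32.65
eef_pos: [0.5843, 0.0616, 0.1459]
tool_rot: [-0.028, 1.0, -0.0, -0.001]
ft_force: [0.2, 0.3, -1.6]
grip_width: 0.0621
grasp_force: 66.3
```

Run:
```python
from h import *
to([.5838,.0615,.062],.0545)
c=cam('wrist'); t=bot.get_obs()['eef_pos']
r,n=pieces(c,t[:2],ztop=t[2]+.003+.012,dz=.005); print(r,'near edge - tcp',r[0]-r[2]/2-t[0]*1000)
```

```text
at [0.5843 0.0616 0.1459] yaw 0.0556 w 0.0621 F [ 0.2  0.3 -1.6] gf 66.3 t 32.65
slide [0.002, -0.0, 0.336] rot [-0.001, -0.003, 0.002]
[574.7  61.9 101.5  77.   55.7] near edge - tcp -60.57959300921607
```

{"name": "drive_tool", "arguments": {
  "slide": [
    [0.004, -0.003, 0.08],
    [0.004, -0.003, 0.16],
    [0.004, -0.003, 0.24],
    [0.004, -0.003, 0.29],
    [0.004, -0.003, 0.32],
    [0.004, -0.003, 0.336],
    [0.004, -0.003, 0.336],
    [0.004, -0.003, 0.336]
  ],
  "rotation": [
    [0, 0, 0],
    [0, 0, 0],
    [0, 0, 0],
    [0, 0, 0],
    [0, 0, 0],
    [0, 0, 0],
    [0, 0, 0],
    [0, 0, 0]
  ]
}}

```text
clock: 33.7
eef_pos: [0.5845, 0.0607, 0.0632]
tool_rot: [-0.027, 1.0, 0.0, 0.001]
ft_force: [0.7, 1.0, -1.5]
grip_width: 0.0622
grasp_force: 66.2
```

{"name": "drive_tool", "arguments": {
  "slide": [
    [0, 0, 0],
    [0, 0, 0],
    [0, 0, 0],
    [0, 0, 0],
    [0, 0, 0],
    [0, 0, 0],
    [0, 0, 0],
    [0, 0, 0]
  ],
  "rotation": [
    [0, 0, 0],
    [0, 0, 0],
    [0, 0, 0],
    [0, 0, 0],
    [0, 0, 0],
    [0, 0, 0],
    [0, 0, 0],
    [0, 0, 0]
  ]
}}

```text
clock: 34.7
eef_pos: [0.5839, 0.0606, 0.0625]
tool_rot: [-0.027, 1.0, 0.0, -0.0]
ft_force: [-0.7, -0.0, -1.5]
grip_width: 0.0622
grasp_force: 66.2
```

Run:
```python
from h import *
to([.5838,.0615,.062],.0545)
```

```text
at [0.5839 0.0606 0.0625] yaw 0.0547 w 0.0622 F [-0.7 -0.  -1.5] gf 66.2 t 34.7
slide [0.0, 0.004, 0.002] rot [0.0, -0.0, 0.0]
```

{"name": "drive_tool", "arguments": {
  "slide": [
    [0, 0.004, 0.002],
    [0, 0.004, 0.002],
    [0, 0.004, 0.002],
    [0, 0.004, 0.002],
    [0, 0.004, 0.002],
    [0, 0.004, 0.002],
    [0, 0.004, 0.002],
    [0, 0.004, 0.002]
  ],
  "rotation": [
    [0, 0, 0],
    [0, 0, 0],
    [0, 0, 0],
    [0, 0, 0],
    [0, 0, 0],
    [0, 0, 0],
    [0, 0, 0],
    [0, 0, 0]
  ]
}}

```text
clock: 35.7
eef_pos: [0.5839, 0.0616, 0.0621]
tool_rot: [-0.027, 1.0, 0.0, 0.0]
ft_force: [0.1, -0.2, -1.6]
grip_width: 0.0622
grasp_force: 66.2
```

{"name": "drive_tool", "arguments": {
  "slide": [
    [0, 0, 0],
    [0, 0, 0],
    [0, 0, 0],
    [0, 0, 0],
    [0, 0, 0],
    [0, 0, 0],
    [0, 0, 0],
    [0, 0, 0]
  ],
  "rotation": [
    [0, 0, 0],
    [0, 0, 0],
    [0, 0, 0],
    [0, 0, 0],
    [0, 0, 0],
    [0, 0, 0],
    [0, 0, 0],
    [0, 0, 0]
  ],
  "gripper": 1
}}

```text
clock: 36.7
eef_pos: [0.5839, 0.0616, 0.062]
tool_rot: [-0.027, 1.0, -0.0, -0.0]
ft_force: [0.4, -0.0, 0.5]
grip_width: 0.0858
grasp_force: 0.0
```

{"name": "drive_tool", "arguments": {
  "slide": [
    [0, 0, -0.05],
    [0, 0, -0.15],
    [0, 0, -0.3],
    [0.1, -0.06, -0.45],
    [0.2, -0.12, -0.6],
    [0.3, -0.18, -0.64],
    [0.4, -0.24, -0.65],
    [0.4, -0.24, -0.65]
  ],
  "rotation": [
    [0, 0, 0],
    [0, 0, 0],
    [0, 0, 0],
    [0, 0, 0],
    [0, 0, 0],
    [0, 0, 0],
    [0, 0, 0],
    [0, 0, 0]
  ]
}}

```text
clock: 37.7
eef_pos: [0.4864, -0.0046, 0.2263]
tool_rot: [-0.027, 1.0, -0.0, 0.001]
ft_force: [0.6, -0.0, -0.3]
grip_width: 0.0854
grasp_force: 0.0
```

Run:
```python
from h import *
c=cam('wrist','w7.png')
r,n=pieces(c,BT,ztop=.076); print('placed',r,n,'rel mm',rel(r[:2]))
for n,g in dict(B=(.606,-.351),cov=(.4636,-.3577)).items(): print(n,pieces(c,g))
to([.6,-.20,.15],-.05)
```

```text
placed [583.3  62.3 121.9  64.6  54.2] 4495 rel mm [-0.5  0.3]
B (array([ 602. , -351.1,  122.5,   67.6,  -48.6]), 2081)
cov (array([ 463.5, -356.9,  119.9,   67.3,   12.4]), 2605)
at [ 0.4874 -0.0041  0.2259] yaw 0.0537 w 0.0853 F [ 0.7 -0.4  0.1] gf 0.0 t 37.75
slide [-0.407, -0.807, 0.305] rot [0.0, 0.005, 0.207]
```

{"name": "drive_tool", "arguments": {
  "slide": [
    [-0.06, -0.12, 0.05],
    [-0.14, -0.27, 0.1],
    [-0.22, -0.42, 0.16],
    [-0.3, -0.58, 0.22],
    [-0.37, -0.72, 0.27],
    [-0.407, -0.807, 0.305],
    [-0.407, -0.807, 0.305],
    [-0.407, -0.807, 0.305]
  ],
  "rotation": [
    [0, 0, 0.04],
    [0, 0, 0.08],
    [0, 0, 0.12],
    [0, 0, 0.16],
    [0, 0, 0.207],
    [0, 0, 0.207],
    [0, 0, 0.207],
    [0, 0, 0.207]
  ]
}}

```text
clock: 38.75
eef_pos: [0.6002, -0.1988, 0.1482]
tool_rot: [0.024, 1.0, 0.0, -0.0]
ft_force: [0.2, 0.3, -0.2]
grip_width: 0.0856
grasp_force: 0.0
```

{"name": "drive_tool", "arguments": {
  "slide": [
    [-0.01, -0.12, 0.02],
    [-0.02, -0.26, 0.05],
    [-0.03, -0.4, 0.08],
    [-0.038, -0.54, 0.11],
    [-0.038, -0.603, 0.12],
    [-0.038, -0.603, 0.12],
    [-0.038, -0.603, 0.12],
    [-0.038, -0.603, 0.12]
  ],
  "rotation": [
    [0, 0, 0],
    [0, 0, 0],
    [0, 0, 0],
    [0, 0, 0],
    [0, 0, 0],
    [0, 0, 0],
    [0, 0, 0],
    [0, 0, 0]
  ]
}}

```text
clock: 39.75
eef_pos: [0.6027, -0.3493, 0.119]
tool_rot: [0.024, 1.0, -0.0, 0.0]
ft_force: [-0.2, 0.3, 0.2]
grip_width: 0.0854
grasp_force: 0.0
```

Run:
```python
from h import *
c=cam('wrist'); r,n=pieces(c,(.602,-.351)); print(r,n)
to([r[0]/1000,r[1]/1000,-.004],r[4]/1000)
```

```text
[ 602.  -352.1  119.2   64.2  -48.9] 5134
at [ 0.6026 -0.3495  0.1189] yaw -0.0471 w 0.0855 F [-0.3 -0.4  0.2] gf 0.0 t 39.8
slide [0.002, -0.011, 0.492] rot [-0.0, 0.001, 0.004]
```

{"name": "drive_tool", "arguments": {
  "slide": [
    [0.004, -0.007, 0.1],
    [0.004, -0.007, 0.2],
    [0.004, -0.007, 0.3],
    [0.004, -0.007, 0.38],
    [0.004, -0.007, 0.44],
    [0.004, -0.007, 0.48],
    [0.004, -0.007, 0.49],
    [0.004, -0.007, 0.49]
  ],
  "rotation": [
    [0, 0, 0],
    [0, 0, 0],
    [0, 0, 0],
    [0, 0, 0],
    [0, 0, 0],
    [0, 0, 0],
    [0, 0, 0],
    [0, 0, 0]
  ]
}}

```text
clock: 40.8
eef_pos: [0.6013, -0.3526, -0.0037]
tool_rot: [0.024, 1.0, -0.0, 0.0]
ft_force: [-0.7, 0.7, -0.2]
grip_width: 0.0855
grasp_force: 0.0
```

{"name": "drive_tool", "arguments": {
  "slide": [
    [0, 0, 0],
    [0, 0, 0],
    [0, 0, 0],
    [0, 0, 0],
    [0, 0, 0],
    [0, 0, 0],
    [0, 0, 0],
    [0, 0, 0]
  ],
  "rotation": [
    [0, 0, 0],
    [0, 0, 0],
    [0, 0, 0],
    [0, 0, 0],
    [0, 0, 0],
    [0, 0, 0],
    [0, 0, 0],
    [0, 0, 0]
  ],
  "gripper": 0
}}

```text
clock: 41.8
eef_pos: [0.6019, -0.353, -0.0027]
tool_rot: [0.024, 1.0, -0.001, 0.001]
ft_force: [-0.4, 0.6, 5.9]
grip_width: 0.0621
grasp_force: 67.3
```

{"name": "drive_tool", "arguments": {
  "slide": [
    [0, 0, -0.05],
    [0, 0, -0.15],
    [0, 0, -0.3],
    [0, 0, -0.42],
    [0, 0, -0.55],
    [0, 0, -0.64],
    [0, 0, -0.64],
    [0, 0, -0.64]
  ],
  "rotation": [
    [0, 0, 0],
    [0, 0, 0],
    [0, 0, 0],
    [0, 0, 0],
    [0, 0, 0],
    [0, 0, 0],
    [0, 0, 0],
    [0, 0, 0]
  ]
}}

```text
clock: 42.8
eef_pos: [0.6003, -0.352, 0.1544]
tool_rot: [0.024, 1.0, 0.001, -0.001]
ft_force: [0.6, -0.5, -0.6]
grip_width: 0.0619
grasp_force: 66.7
```

Run:
```python
from h import *
to([.5838,.0617,.155],.0545)
```

```text
at [ 0.6003 -0.352   0.1544] yaw -0.0487 w 0.0619 F [ 0.6 -0.5 -0.6] gf 66.7 t 42.8
slide [0.147, 1.65, -0.0] rot [0.002, -0.004, -0.206]
```

{"name": "drive_tool", "arguments": {
  "slide": [
    [0.01, 0.1, 0],
    [0.02, 0.22, 0],
    [0.04, 0.38, 0],
    [0.06, 0.55, 0],
    [0.07, 0.72, 0],
    [0.09, 0.86, 0],
    [0.09, 0.9, 0],
    [0.09, 0.9, 0]
  ],
  "rotation": [
    [0, 0, -0.04],
    [0, 0, -0.08],
    [0, 0, -0.12],
    [0, 0, -0.16],
    [0, 0, -0.206],
    [0, 0, -0.206],
    [0, 0, -0.206],
    [0, 0, -0.206]
  ]
}}

```text
clock: 43.8
eef_pos: [0.5891, -0.1263, 0.1547]
tool_rot: [-0.028, 1.0, -0.0, -0.001]
ft_force: [-0.7, 0.0, -1.5]
grip_width: 0.0623
grasp_force: 66.6
```

{"name": "drive_tool", "arguments": {
  "slide": [
    [0, 0.1, 0],
    [0, 0.22, 0],
    [-0.01, 0.36, 0],
    [-0.015, 0.5, 0],
    [-0.02, 0.64, 0],
    [-0.02, 0.72, 0],
    [-0.02, 0.752, 0],
    [-0.02, 0.752, 0]
  ],
  "rotation": [
    [0, 0, 0],
    [0, 0, 0],
    [0, 0, 0],
    [0, 0, 0],
    [0, 0, 0],
    [0, 0, 0],
    [0, 0, 0],
    [0, 0, 0]
  ]
}}

```text
clock: 44.8
eef_pos: [0.5844, 0.0608, 0.1556]
tool_rot: [-0.027, 1.0, -0.0, -0.0]
ft_force: [-0.3, -0.6, -1.0]
grip_width: 0.062
grasp_force: 66.6
```

Run:
```python
from h import *
to([.5838,.0615,.0745],.0545)
c=cam('wrist'); t=bot.get_obs()['eef_pos']
r,n=pieces(c,t[:2],ztop=t[2]+.003+.012,dz=.005); print(r,'near edge - tcp',r[0]-r[2]/2-t[0]*1000)
```

```text
at [0.5844 0.0608 0.1556] yaw 0.0538 w 0.062 F [-0.3 -0.6 -1. ] gf 66.6 t 44.8
slide [0.002, 0.003, 0.325] rot [-0.001, -0.0, -0.001]
[575.2  61.3 100.9  76.5  54.7] near edge - tcp -59.710066173650034
```

{"name": "drive_tool", "arguments": {
  "slide": [
    [0.004, 0.002, 0.08],
    [0.004, 0.002, 0.16],
    [0.004, 0.002, 0.24],
    [0.004, 0.002, 0.29],
    [0.004, 0.002, 0.315],
    [0.004, 0.002, 0.324],
    [0.004, 0.002, 0.324],
    [0.004, 0.002, 0.324]
  ],
  "rotation": [
    [0, 0, 0],
    [0, 0, 0],
    [0, 0, 0],
    [0, 0, 0],
    [0, 0, 0],
    [0, 0, 0],
    [0, 0, 0],
    [0, 0, 0]
  ]
}}

```text
clock: 45.85
eef_pos: [0.5838, 0.0619, 0.0755]
tool_rot: [-0.027, 1.0, 0.0, 0.001]
ft_force: [0.1, 0.1, -0.4]
grip_width: 0.062
grasp_force: 66.6
```

{"name": "drive_tool", "arguments": {
  "slide": [
    [0, 0, 0],
    [0, 0, 0],
    [0, 0, 0],
    [0, 0, 0],
    [0, 0, 0],
    [0, 0, 0],
    [0, 0, 0],
    [0, 0, 0]
  ],
  "rotation": [
    [0, 0, 0],
    [0, 0, 0],
    [0, 0, 0],
    [0, 0, 0],
    [0, 0, 0],
    [0, 0, 0],
    [0, 0, 0],
    [0, 0, 0]
  ]
}}

```text
clock: 46.85
eef_pos: [0.5833, 0.0618, 0.0748]
tool_rot: [-0.027, 1.0, -0.0, -0.0]
ft_force: [-0.2, -0.7, -1.3]
grip_width: 0.0622
grasp_force: 66.6
```

Run:
```python
from h import *
to([.5838,.0615,.0745],.0545)
```

```text
at [0.5833 0.0618 0.0748] yaw 0.0542 w 0.0622 F [-0.2 -0.7 -1.3] gf 66.6 t 46.85
slide [-0.002, -0.001, 0.001] rot [-0.0, -0.0, -0.001]
```

{"name": "drive_tool", "arguments": {
  "slide": [
    [-0.002, 0, 0.001],
    [-0.002, 0, 0.001],
    [-0.002, 0, 0.001],
    [-0.002, 0, 0.001],
    [-0.002, 0, 0.001],
    [-0.002, 0, 0.001],
    [-0.002, 0, 0.001],
    [-0.002, 0, 0.001]
  ],
  "rotation": [
    [0, 0, 0],
    [0, 0, 0],
    [0, 0, 0],
    [0, 0, 0],
    [0, 0, 0],
    [0, 0, 0],
    [0, 0, 0],
    [0, 0, 0]
  ],
  "gripper": 1
}}

```text
clock: 47.85
eef_pos: [0.5838, 0.0619, 0.0745]
tool_rot: [-0.027, 1.0, 0.0, 0.0]
ft_force: [0.6, -0.1, 0.2]
grip_width: 0.0853
grasp_force: 0.0
```

{"name": "drive_tool", "arguments": {
  "slide": [
    [0, 0, -0.05],
    [0, 0, -0.15],
    [0, 0, -0.3],
    [0.1, -0.06, -0.45],
    [0.2, -0.12, -0.57],
    [0.3, -0.18, -0.6],
    [0.4, -0.24, -0.6],
    [0.4, -0.24, -0.6]
  ],
  "rotation": [
    [0, 0, 0],
    [0, 0, 0],
    [0, 0, 0],
    [0, 0, 0],
    [0, 0, 0],
    [0, 0, 0],
    [0, 0, 0],
    [0, 0, 0]
  ]
}}

```text
clock: 48.85
eef_pos: [0.4862, -0.0043, 0.2261]
tool_rot: [-0.026, 1.0, -0.0, 0.001]
ft_force: [-0.2, -0.4, -0.3]
grip_width: 0.0854
grasp_force: 0.0
```

Run:
```python
from h import *
c=cam('wrist','w8.png')
r,n=pieces(c,BT,ztop=.088); print('placed',r,n,'rel mm',rel(r[:2]))
for n,g in dict(cov=(.4636,-.3577)).items(): print(n,pieces(c,g))
to([.48,-.20,.15],.03)
```

```text
placed [583.2  62.5 121.2  64.9  53.5] 4692 rel mm [-0.6  0.5]
cov (array([ 463.8, -356.6,  119.7,   66.4,   -4.6]), 2609)
at [ 0.4872 -0.0038  0.2259] yaw 0.0531 w 0.0852 F [ 0.2 -0.4  0.2] gf 0.0 t 48.9
slide [0.071, -0.782, 0.303] rot [0.0, 0.005, 0.046]
```

View pics/w8.png

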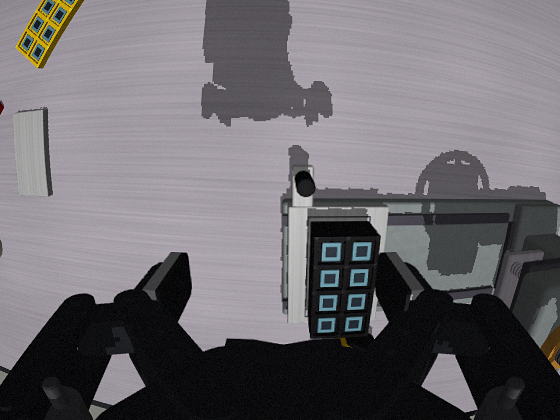

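The pile of four is square, and only the cover (33,150) is left on the open table.

{"name": "drive_tool", "arguments": {
  "slide": [
    [0.01, -0.12, 0.05],
    [0.02, -0.27, 0.1],
    [0.04, -0.42, 0.16],
    [0.05, -0.58, 0.22],
    [0.06, -0.72, 0.27],
    [0.071, -0.782, 0.303],
    [0.071, -0.782, 0.303],
    [0.071, -0.782, 0.303]
  ],
  "rotation": [
    [0, 0, 0.04],
    [0, 0, 0.08],
    [0, 0, 0.106],
    [0, 0, 0.106],
    [0, 0, 0.106],
    [0, 0, 0.106],
    [0, 0, 0.106],
    [0, 0, 0.106]
  ]
}}

```text
clock: 49.9
eef_pos: [0.4806, -0.1987, 0.1492]
tool_rot: [-0.001, 1.0, 0.0, 0.0]
ft_force: [0.3, 0.3, 0.5]
grip_width: 0.0857
grasp_force: 0.0
```

{"name": "drive_tool", "arguments": {
  "slide": [
    [0.01, -0.12, 0.02],
    [0.03, -0.26, 0.05],
    [0.05, -0.4, 0.08],
    [0.065, -0.54, 0.11],
    [0.065, -0.627, 0.12],
    [0.065, -0.627, 0.12],
    [0.065, -0.627, 0.12],
    [0.065, -0.627, 0.12]
  ],
  "rotation": [
    [0, 0, 0],
    [0, 0, 0],
    [0, 0, 0],
    [0, 0, 0],
    [0, 0, 0],
    [0, 0, 0],
    [0, 0, 0],
    [0, 0, 0]
  ]
}}

```text
clock: 50.9
eef_pos: [0.4645, -0.3553, 0.1192]
tool_rot: [-0.001, 1.0, 0.0, 0.0]
ft_force: [-0.3, 0.0, -0.0]
grip_width: 0.0853
grasp_force: 0.0
```

Run:
```python
from h import *
c=cam('wrist'); r,n=pieces(c,(.4638,-.3566)); print(r,n)
to([r[0]/1000,r[1]/1000,-.004],r[4]/1000)
```

```text
[ 4.632e+02 -3.583e+02  1.191e+02  6.370e+01 -1.000e-01] 11281
at [ 0.4644 -0.3554  0.1192] yaw 0.0027 w 0.0853 F [ 0.4  0.1 -0.2] gf 0.0 t 50.95
slide [0.005, -0.012, 0.493] rot [0.0, 0.001, 0.006]
```

{"name": "drive_tool", "arguments": {
  "slide": [
    [0.006, -0.008, 0.1],
    [0.006, -0.008, 0.2],
    [0.006, -0.008, 0.3],
    [0.006, -0.008, 0.38],
    [0.006, -0.008, 0.44],
    [0.006, -0.008, 0.48],
    [0.006, -0.008, 0.491],
    [0.006, -0.008, 0.491]
  ],
  "rotation": [
    [0, 0, 0.005],
    [0, 0, 0.005],
    [0, 0, 0.005],
    [0, 0, 0.005],
    [0, 0, 0.005],
    [0, 0, 0.005],
    [0, 0, 0.005],
    [0, 0, 0.005]
  ]
}}

```text
clock: 51.95
eef_pos: [0.4628, -0.3586, -0.0036]
tool_rot: [0.001, 1.0, -0.0, 0.0]
ft_force: [0.3, 0.4, 0.8]
grip_width: 0.0852
grasp_force: 0.0
```

{"name": "drive_tool", "arguments": {
  "slide": [
    [0, 0, 0],
    [0, 0, 0],
    [0, 0, 0],
    [0, 0, 0],
    [0, 0, 0],
    [0, 0, 0],
    [0, 0, 0],
    [0, 0, 0]
  ],
  "rotation": [
    [0, 0, 0],
    [0, 0, 0],
    [0, 0, 0],
    [0, 0, 0],
    [0, 0, 0],
    [0, 0, 0],
    [0, 0, 0],
    [0, 0, 0]
  ],
  "gripper": 0
}}

```text
clock: 52.95
eef_pos: [0.4633, -0.3591, -0.0026]
tool_rot: [0.001, 1.0, -0.001, 0.001]
ft_force: [-1.2, -0.4, 5.9]
grip_width: 0.0619
grasp_force: 66.9
```

{"name": "drive_tool", "arguments": {
  "slide": [
    [0, 0, -0.05],
    [0, 0, -0.15],
    [0, 0, -0.3],
    [0, 0, -0.42],
    [0, 0, -0.55],
    [0, 0, -0.66],
    [0, 0, -0.68],
    [0, 0, -0.68]
  ],
  "rotation": [
    [0, 0, 0],
    [0, 0, 0],
    [0, 0, 0],
    [0, 0, 0],
    [0, 0, 0],
    [0, 0, 0],
    [0, 0, 0],
    [0, 0, 0]
  ]
}}

```text
clock: 53.95
eef_pos: [0.4621, -0.3581, 0.1654]
tool_rot: [0.001, 1.0, 0.0, -0.0]
ft_force: [-0.4, -0.1, -1.9]
grip_width: 0.062
grasp_force: 66.2
```

Run:
```python
from h import *
to([.5838,.0617,.165],.0545)
```

```text
at [ 0.4621 -0.3581  0.1654] yaw -0.0013 w 0.062 F [-0.4 -0.1 -1.9] gf 66.2 t 53.95
slide [-0.484, 1.68, 0.002] rot [0.001, -0.001, -0.112]
```

{"name": "drive_tool", "arguments": {
  "slide": [
    [-0.03, 0.1, 0],
    [-0.06, 0.22, 0],
    [-0.11, 0.38, 0],
    [-0.16, 0.55, 0],
    [-0.21, 0.72, 0],
    [-0.25, 0.86, 0],
    [-0.26, 0.9, 0],
    [-0.26, 0.9, 0]
  ],
  "rotation": [
    [0, 0, -0.03],
    [0, 0, -0.06],
    [0, 0, -0.09],
    [0, 0, -0.112],
    [0, 0, -0.112],
    [0, 0, -0.112],
    [0, 0, -0.112],
    [0, 0, -0.112]
  ]
}}

```text
clock: 54.95
eef_pos: [0.5271, -0.133, 0.1647]
tool_rot: [-0.028, 1.0, 0.0, -0.001]
ft_force: [0.3, 0.1, -2.1]
grip_width: 0.0619
grasp_force: 66.2
```

{"name": "drive_tool", "arguments": {
  "slide": [
    [-0.03, 0.1, 0],
    [-0.08, 0.22, 0],
    [-0.13, 0.36, 0],
    [-0.18, 0.5, 0],
    [-0.23, 0.64, 0],
    [-0.255, 0.73, 0],
    [-0.267, 0.766, 0],
    [-0.267, 0.766, 0]
  ],
  "rotation": [
    [0, 0, 0],
    [0, 0, 0],
    [0, 0, 0],
    [0, 0, 0],
    [0, 0, 0],
    [0, 0, 0],
    [0, 0, 0],
    [0, 0, 0]
  ]
}}

```text
clock: 55.95
eef_pos: [0.5839, 0.0604, 0.1656]
tool_rot: [-0.027, 1.0, -0.0, -0.0]
ft_force: [0.7, -0.2, -2.6]
grip_width: 0.062
grasp_force: 66.3
```

Run:
```python
from h import *
to([.5838,.0615,.0865],.0545)
c=cam('wrist'); t=bot.get_obs()['eef_pos']
r,n=pieces(c,t[:2],ztop=t[2]+.003+.012,dz=.005); print(r,'near edge - tcp',r[0]-r[2]/2-t[0]*1000)
```

```text
at [0.5839 0.0604 0.1656] yaw 0.054 w 0.062 F [ 0.7 -0.2 -2.6] gf 66.3 t 55.95
slide [-0.0, 0.004, 0.316] rot [-0.001, -0.002, -0.001]
[574.6  61.  100.8  76.4  55.1] near edge - tcp -59.566351492924014
```

{"name": "drive_tool", "arguments": {
  "slide": [
    [0.002, 0.003, 0.08],
    [0.002, 0.003, 0.16],
    [0.002, 0.003, 0.24],
    [0.002, 0.003, 0.28],
    [0.002, 0.003, 0.305],
    [0.002, 0.003, 0.315],
    [0.002, 0.003, 0.315],
    [0.002, 0.003, 0.315]
  ],
  "rotation": [
    [0, 0, 0],
    [0, 0, 0],
    [0, 0, 0],
    [0, 0, 0],
    [0, 0, 0],
    [0, 0, 0],
    [0, 0, 0],
    [0, 0, 0]
  ]
}}

```text
clock: 57.0
eef_pos: [0.5839, 0.0622, 0.088]
tool_rot: [-0.027, 1.0, 0.0, 0.001]
ft_force: [-0.2, -0.5, -3.3]
grip_width: 0.062
grasp_force: 66.3
```

{"name": "drive_tool", "arguments": {
  "slide": [
    [0, 0, 0],
    [0, 0, 0],
    [0, 0, 0],
    [0, 0, 0],
    [0, 0, 0],
    [0, 0, 0],
    [0, 0, 0],
    [0, 0, 0]
  ],
  "rotation": [
    [0, 0, 0],
    [0, 0, 0],
    [0, 0, 0],
    [0, 0, 0],
    [0, 0, 0],
    [0, 0, 0],
    [0, 0, 0],
    [0, 0, 0]
  ]
}}

```text
clock: 58.0
eef_pos: [0.5834, 0.0621, 0.0873]
tool_rot: [-0.027, 1.0, -0.0, -0.0]
ft_force: [0.6, 0.0, -1.4]
grip_width: 0.0618
grasp_force: 66.3
```

Run:
```python
from h import *
to([.5838,.0615,.0865],.0545)
```

```text
at [0.5834 0.0621 0.0873] yaw 0.0547 w 0.0618 F [ 0.6  0.  -1.4] gf 66.3 t 58.0
slide [-0.001, -0.002, 0.003] rot [-0.0, -0.0, 0.0]
```

{"name": "drive_tool", "arguments": {
  "slide": [
    [-0.002, -0.001, 0.003],
    [-0.002, -0.001, 0.003],
    [-0.002, -0.001, 0.003],
    [-0.002, -0.001, 0.003],
    [-0.002, -0.001, 0.003],
    [-0.002, -0.001, 0.003],
    [-0.002, -0.001, 0.003],
    [-0.002, -0.001, 0.003]
  ],
  "rotation": [
    [0, 0, 0],
    [0, 0, 0],
    [0, 0, 0],
    [0, 0, 0],
    [0, 0, 0],
    [0, 0, 0],
    [0, 0, 0],
    [0, 0, 0]
  ]
}}

```text
clock: 59.0
eef_pos: [0.5839, 0.0619, 0.0866]
tool_rot: [-0.027, 1.0, -0.0, 0.0]
ft_force: [0.1, 0.1, -2.2]
grip_width: 0.0621
grasp_force: 66.3
```

{"name": "drive_tool", "arguments": {
  "slide": [
    [0, 0, 0],
    [0, 0, 0],
    [0, 0, 0],
    [0, 0, 0],
    [0, 0, 0],
    [0, 0, 0],
    [0, 0, 0],
    [0, 0, 0]
  ],
  "rotation": [
    [0, 0, 0],
    [0, 0, 0],
    [0, 0, 0],
    [0, 0, 0],
    [0, 0, 0],
    [0, 0, 0],
    [0, 0, 0],
    [0, 0, 0]
  ],
  "gripper": 1
}}

```text
clock: 60.0
eef_pos: [0.5839, 0.0619, 0.0865]
tool_rot: [-0.027, 1.0, -0.0, -0.0]
ft_force: [-0.4, 0.3, 1.1]
grip_width: 0.0851
grasp_force: 0.0
```

{"name": "drive_tool", "arguments": {
  "slide": [
    [0, 0, -0.05],
    [0, 0, -0.15],
    [0, 0, -0.3],
    [0.1, -0.06, -0.45],
    [0.2, -0.12, -0.53],
    [0.3, -0.18, -0.55],
    [0.4, -0.24, -0.55],
    [0.4, -0.24, -0.55]
  ],
  "rotation": [
    [0, 0, 0],
    [0, 0, 0],
    [0, 0, 0],
    [0, 0, 0],
    [0, 0, 0],
    [0, 0, 0],
    [0, 0, 0],
    [0, 0, 0]
  ]
}}

```text
clock: 61.0
eef_pos: [0.4863, -0.0043, 0.2255]
tool_rot: [-0.026, 1.0, -0.0, 0.001]
ft_force: [0.7, 0.4, 0.6]
grip_width: 0.0855
grasp_force: 0.0
```

Run:
```python
from h import *
c=cam('wrist','w9.png'); P=wcloud(c);H=P[:,:,2]
r,n=pieces(c,BT,ztop=.100); print('placed',r,n,'rel mm',rel(r[:2]))
m=(H>.072)&(H<.09)&(abs(P[:,:,0]-.48)<.02)&(abs(P[:,:,1]-.017)<.02); print('grip',m.sum(),P[m].mean(0))
to([.474,-.04,.16],.0545)
t=cam('top'); Q=cloud(t); 
m=(Q[:,:,2]>.324)&(Q[:,:,2]<.336)&(abs(Q[:,:,0]-.58)<.09)&(abs(Q[:,:,1]-.23)<.09); print('crank',m.sum(),np.median(Q[m],axis=0))
```

```text
placed [583.7  62.3 121.1  64.2  59.2] 6264 rel mm [-0.1  0.3]
grip 334 [0.4794408  0.01589295 0.08284271]
at [ 0.4874 -0.0038  0.2253] yaw 0.0537 w 0.0851 F [ 0.2 -0.2  0.7] gf 0.0 t 61.05
slide [0.062, -0.142, 0.261] rot [0.0, 0.004, -0.002]
crank 25 [0.61809326 0.21798265 0.32913376]
```

The pile is complete and square (cover rel −0.1, 0.3 mm). Now I get behind the bed grip with shut fingers to push it home.

{"name": "drive_tool", "arguments": {
  "slide": [
    [0.02, -0.05, 0.05],
    [0.04, -0.1, 0.12],
    [0.062, -0.142, 0.2],
    [0.062, -0.142, 0.261],
    [0.062, -0.142, 0.261],
    [0.062, -0.142, 0.261],
    [0.062, -0.142, 0.261],
    [0.062, -0.142, 0.261]
  ],
  "rotation": [
    [0, 0, 0],
    [0, 0, 0],
    [0, 0, 0],
    [0, 0, 0],
    [0, 0, 0],
    [0, 0, 0],
    [0, 0, 0],
    [0, 0, 0]
  ],
  "gripper": 0
}}

```text
clock: 62.1
eef_pos: [0.4743, -0.0397, 0.1593]
tool_rot: [-0.028, 1.0, -0.0, 0.001]
ft_force: [0.2, 0.7, -0.1]
grip_width: 0.0
grasp_force: 0.0
```

{"name": "drive_tool", "arguments": {
  "slide": [
    [0, 0, 0.1],
    [0, 0, 0.2],
    [0, 0, 0.3],
    [0, 0, 0.38],
    [0, 0, 0.42],
    [0, 0, 0.43],
    [0, 0, 0.43],
    [0, 0, 0.43]
  ],
  "rotation": [
    [0, 0, 0],
    [0, 0, 0],
    [0, 0, 0],
    [0, 0, 0],
    [0, 0, 0],
    [0, 0, 0],
    [0, 0, 0],
    [0, 0, 0]
  ]
}}

```text
clock: 63.1
eef_pos: [0.4746, -0.0399, 0.0521]
tool_rot: [-0.027, 1.0, -0.0, 0.001]
ft_force: [0.1, 0.2, -0.2]
grip_width: -0.0001
grasp_force: 0.0
```

Run:
```python
from h import *
to([.474,-.009,.052],.0545)
to([.474-.0545*.17,-.040+.9985*.17,.052],.0545)
```

```text
at [ 0.4746 -0.0399  0.0521] yaw 0.0547 w -0.0001 F [ 0.1  0.2 -0.2] gf 0.0 t 63.1
slide [-0.004, 0.123, 0.0] rot [-0.001, 0.003, 0.0]
at [ 0.4746 -0.0399  0.0521] yaw 0.0547 w -0.0001 F [ 0.1  0.2 -0.2] gf 0.0 t 63.1
slide [0.002, 0.68, 0.0] rot [-0.001, 0.003, 0.0]
```

{"name": "drive_tool", "arguments": {
  "slide": [
    [0.002, 0.06, 0],
    [0.002, 0.1, 0],
    [0.002, 0.13, 0],
    [0.002, 0.16, 0],
    [0.002, 0.21, 0],
    [0.002, 0.27, 0],
    [0.002, 0.33, 0],
    [0.002, 0.39, 0]
  ],
  "rotation": [
    [0, 0, 0],
    [0, 0, 0],
    [0, 0, 0],
    [0, 0, 0],
    [0, 0, 0],
    [0, 0, 0],
    [0, 0, 0],
    [0, 0, 0]
  ]
}}

```text
clock: 64.1
eef_pos: [0.468, 0.0585, 0.0514]
tool_rot: [-0.027, 1.0, -0.0, 0.0]
ft_force: [0.3, -4.1, 1.2]
grip_width: -0.0001
grasp_force: 1.6
```

{"name": "drive_tool", "arguments": {
  "slide": [
    [0, 0.06, 0],
    [0, 0.12, 0],
    [0, 0.18, 0],
    [0, 0.24, 0],
    [0, 0.3, 0],
    [0, 0.34, 0],
    [0, 0.37, 0],
    [0, 0.38, 0]
  ],
  "rotation": [
    [0, 0, 0],
    [0, 0, 0],
    [0, 0, 0],
    [0, 0, 0],
    [0, 0, 0],
    [0, 0, 0],
    [0, 0, 0],
    [0, 0, 0]
  ]
}}

```text
clock: 65.1
eef_pos: [0.4626, 0.1529, 0.0512]
tool_rot: [-0.028, 1.0, 0.0, -0.0]
ft_force: [-1.6, -4.3, 0.4]
grip_width: -0.0005
grasp_force: 1.4
```

Run:
```python
from h import *
to([.470-.0061,.1965-.0235,.052],.0545)
c=cam('wrist','w10.png'); P=wcloud(c);H=P[:,:,2]
t=bot.get_obs()['eef_pos']
m=(H>.075)&(H<.09)&(abs(P[:,:,0]-.47)<.03)&(P[:,:,1]>t[1]+.008)&(P[:,:,1]<t[1]+.05); print('grip',m.sum(),P[m].mean(0),P[m].min(0),P[m].max(0))
r,n=pieces(c,(.575,.225),ztop=.100); print(r,n)
```

```text
at [0.4626 0.1529 0.0512] yaw 0.0553 w -0.0005 F [-1.6 -4.3  0.4] gf 1.4 t 65.1
slide [-0.01, 0.08, -0.003] rot [0.0, -0.001, 0.002]
grip 136 [0.45574331 0.16620445 0.07786537] [0.4497743  0.16102236 0.07500713] [0.46431454 0.17917919 0.08958611]Traceback (most recent call last):
  File "<stdin>", line 6, in <module>
  File "h.py", line 51, in pieces
    k,l,st,ct=cv2.connectedComponentsWithStats(m); i=1+np.argmax(st[1:,4]); ys,xs=np.where(l==i)
                                                       ~~~~~~~~~^^^^^^^^^^
    return _wrapfunc(a, 'argmax', axis=axis, out=out, **kwds)
    return bound(*args, **kwds)
ValueError: attempt to get argmax of an empty sequence
```

View pics/w10.png

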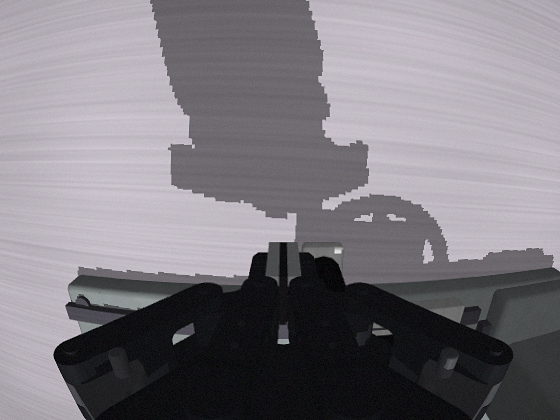

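The shut fingers are pressing against the post at (330,275). I push it on in small steps.

{"name": "drive_tool", "arguments": {
  "slide": [
    [0, 0.02, 0],
    [0, 0.035, 0],
    [0, 0.05, 0],
    [0, 0.06, 0],
    [0, 0.065, 0],
    [0, 0.065, 0],
    [0, 0.065, 0],
    [0, 0.065, 0]
  ],
  "rotation": [
    [0, 0, 0],
    [0, 0, 0],
    [0, 0, 0],
    [0, 0, 0],
    [0, 0, 0],
    [0, 0, 0],
    [0, 0, 0],
    [0, 0, 0]
  ]
}}

```text
clock: 66.15
eef_pos: [0.4618, 0.1688, 0.0513]
tool_rot: [-0.027, 1.0, 0.0, -0.0]
ft_force: [-0.9, -1.7, 0.4]
grip_width: 0.0001
grasp_force: 0.8
```

{"name": "drive_tool", "arguments": {
  "slide": [
    [0, 0.003, 0],
    [0, 0.006, 0],
    [0, 0.008, 0],
    [0, 0.008, 0],
    [0, 0.008, 0],
    [0, 0.008, 0],
    [0, 0.008, 0],
    [0, 0.008, 0]
  ],
  "rotation": [
    [0, 0, 0],
    [0, 0, 0],
    [0, 0, 0],
    [0, 0, 0],
    [0, 0, 0],
    [0, 0, 0],
    [0, 0, 0],
    [0, 0, 0]
  ]
}}

```text
clock: 67.15
eef_pos: [0.4617, 0.1706, 0.0513]
tool_rot: [-0.027, 1.0, -0.0, -0.0]
ft_force: [-1.5, -3.3, -0.3]
grip_width: -0.0001
grasp_force: 1.6
```

{"name": "drive_tool", "arguments": {
  "slide": [
    [0, 0.003, 0],
    [0, 0.006, 0],
    [0, 0.009, 0],
    [0, 0.01, 0],
    [0, 0.01, 0],
    [0, 0.01, 0],
    [0, 0.01, 0],
    [0, 0.01, 0]
  ],
  "rotation": [
    [0, 0, 0],
    [0, 0, 0],
    [0, 0, 0],
    [0, 0, 0],
    [0, 0, 0],
    [0, 0, 0],
    [0, 0, 0],
    [0, 0, 0]
  ]
}}

```text
clock: 68.15
eef_pos: [0.4616, 0.1725, 0.0513]
tool_rot: [-0.027, 1.0, -0.001, -0.0]
ft_force: [-1.3, -4.5, 1.4]
grip_width: -0.0002
grasp_force: 2.4
```

{"name": "drive_tool", "arguments": {
  "slide": [
    [0, 0.003, 0],
    [0, 0.006, 0],
    [0, 0.008, 0],
    [0, 0.008, 0],
    [0, 0.008, 0],
    [0, 0.008, 0],
    [0, 0.008, 0],
    [0, 0.008, 0]
  ],
  "rotation": [
    [0, 0, 0],
    [0, 0, 0],
    [0, 0, 0],
    [0, 0, 0],
    [0, 0, 0],
    [0, 0, 0],
    [0, 0, 0],
    [0, 0, 0]
  ]
}}

```text
clock: 69.15
eef_pos: [0.4616, 0.1727, 0.0512]
tool_rot: [-0.026, 1.0, -0.002, 0.0]
ft_force: [-0.6, -10.2, 0.4]
grip_width: 0.0002
grasp_force: 4.4
```

The force jumped to 10 N with no further travel, so the bed is home against its stop. I back off and rise for a look at the post and crank.

{"name": "drive_tool", "arguments": {
  "slide": [
    [0.01, -0.04, 0],
    [0.01, -0.12, 0],
    [0.01, -0.24, 0],
    [0.01, -0.24, -0.2],
    [0.01, -0.24, -0.45],
    [0.01, -0.24, -0.7],
    [0.01, -0.24, -0.9],
    [0.01, -0.24, -0.9]
  ],
  "rotation": [
    [0, 0, 0],
    [0, 0, 0],
    [0, 0, 0],
    [0, 0, 0],
    [0, 0, 0],
    [0, 0, 0],
    [0, 0, 0],
    [0, 0, 0]
  ]
}}

```text
clock: 70.15
eef_pos: [0.4655, 0.1165, 0.2817]
tool_rot: [-0.028, 1.0, 0.002, 0.006]
ft_force: [-0.0, -0.6, -0.2]
grip_width: -0.0003
grasp_force: 0.0
```

{"name": "drive_tool", "arguments": {
  "slide": [
    [0, 0, -0.1],
    [0, 0, -0.25],
    [0, 0, -0.4],
    [0, 0, -0.5],
    [0, 0, -0.5],
    [0, 0, -0.5],
    [0, 0, -0.5],
    [0, 0, -0.5]
  ],
  "rotation": [
    [0, 0, 0],
    [0, 0, 0],
    [0, 0, 0],
    [0, 0, 0],
    [0, 0, 0],
    [0, 0, 0],
    [0, 0, 0],
    [0, 0, 0]
  ],
  "gripper": 0.7
}}

```text
clock: 71.15
eef_pos: [0.462, 0.115, 0.4003]
tool_rot: [-0.027, 1.0, -0.0, -0.001]
ft_force: [-0.5, 0.6, -0.1]
grip_width: 0.0597
grasp_force: 0.0
```

Run:
```python
from h import *
c=cam('wrist','w11.png'); P=wcloud(c);H=P[:,:,2]
m=(H>.075)&(H<.09)&(abs(P[:,:,0]-.47)<.02)&(abs(P[:,:,1]-.197)<.02); g=P[m].mean(0); print('post',m.sum(),g)
ax=g[:2]+[.105*np.cos(PSI)-.04*np.sin(PSI),.105*np.sin(PSI)+.04*np.cos(PSI)]; print('axis from post',ax)
m=(H>.322)&(H<.336)&(abs(P[:,:,0]-.6)<.06)&(abs(P[:,:,1]-.23)<.06); print('crank wrist',m.sum(), P[m].mean(0) if m.sum() else '')
m=(H>.275)&(H<.300)&(np.hypot(P[:,:,0]-ax[0],P[:,:,1]-ax[1])<.075); q=P[m]; print('wheel',m.sum(), cv2.minEnclosingCircle((q[:,:2]*1000).astype(np.float32)) if len(q) else '', np.median(q[:,2]) if len(q) else '')
t=cam('top'); Q=cloud(t)
m=(Q[:,:,2]>.324)&(Q[:,:,2]<.336)&(abs(Q[:,:,0]-.6)<.06)&(abs(Q[:,:,1]-.23)<.06); print('crank top',m.sum(),Q[m].mean(0) if m.sum() else '')
cr=np.array([.6175,.2185]); d=cr-ax; d=np.array([[np.cos(PSI),np.sin(PSI)],[-np.sin(PSI),np.cos(PSI)]])@d; print('r',np.hypot(*d),'a',np.arctan2(-d[1],d[0]))
to([.6175,.2185,.38],PSI)
```

```text
post 128 [0.47129866 0.19435786 0.08333626]
axis from post [0.57396384 0.24001814]
crank wrist 0 
wheel 1247 ((572.4301147460938, 238.97393798828125), 58.48545837402344) 0.2845729970332253
crank top 4 [0.62349544 0.21867556 0.33178115]
r 0.04856364549849656 a 0.5135442094889388
at [0.4622 0.1151 0.4008] yaw 0.0547 w 0.0598 F [ 0.3 -0.6  0.1] gf 0.0 t 71.25
slide [-0.643, 0.379, 0.082] rot [-0.0, -0.002, 0.0]
```

View pics/w11.png

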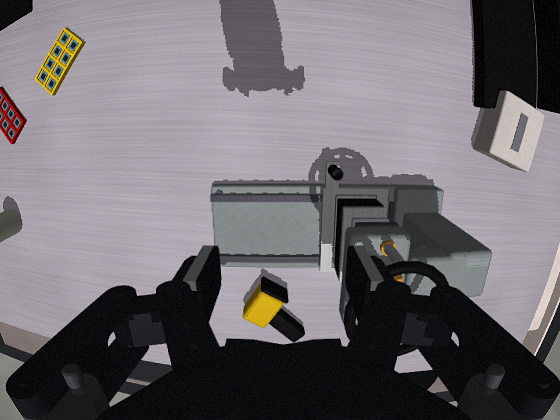

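Post at (335,171): bed home, pile under the crosshead. The crank computes to about (0.618, 0.218), a≈0.51. I go over it and grip it.

{"name": "drive_tool", "arguments": {
  "slide": [
    [-0.1, 0.06, 0],
    [-0.22, 0.13, 0],
    [-0.34, 0.2, 0.02],
    [-0.46, 0.27, 0.05],
    [-0.56, 0.33, 0.082],
    [-0.644, 0.377, 0.082],
    [-0.644, 0.377, 0.082],
    [-0.644, 0.377, 0.082]
  ],
  "rotation": [
    [0, 0, 0],
    [0, 0, 0],
    [0, 0, 0],
    [0, 0, 0],
    [0, 0, 0],
    [0, 0, 0],
    [0, 0, 0],
    [0, 0, 0]
  ]
}}

```text
clock: 72.25
eef_pos: [0.6176, 0.2177, 0.3808]
tool_rot: [-0.027, 1.0, -0.0, -0.0]
ft_force: [-1.0, 0.2, 0.7]
grip_width: 0.0595
grasp_force: 0.0
```

Run:
```python
from h import *
to([.6179,.2181,.300],PSI); print(bot.get_obs()['joint_pos'].round(2))
c=cam('wrist','w12.png'); P=wcloud(c);H=P[:,:,2]
m=(H>.315)&(H<.336)&(np.hypot(P[:,:,0]-.618,P[:,:,1]-.218)<.02); print('crank wrist',m.sum(), P[m].mean(0),P[m].min(0),P[m].max(0))
m=(H>.28)&(H<.292)&(np.hypot(P[:,:,0]-.573,P[:,:,1]-.24)<.075); q=P[m]; print('wheel',m.sum(), cv2.minEnclosingCircle((q[:,:2]*1000).astype(np.float32)))
```

```text
at [0.6176 0.2177 0.3808] yaw 0.0546 w 0.0595 F [-1.   0.2  0.7] gf 0.0 t 72.25
slide [-0.001, 0.002, 0.323] rot [-0.0, -0.001, 0.0]
[ 0.34  0.63  1.    1.94 -0.    0.28]
crank wrist 642 [0.61682615 0.21874694 0.3272758 ] [0.61015603 0.20996829 0.31516619] [0.62606884 0.22777263 0.33182022]
wheel 8810 ((574.1889038085938, 240.24420166015625), 58.82170104980469)
```

{"name": "drive_tool", "arguments": {
  "slide": [
    [-0.003, 0.002, 0.08],
    [-0.003, 0.002, 0.16],
    [-0.003, 0.002, 0.24],
    [-0.003, 0.002, 0.29],
    [-0.003, 0.002, 0.31],
    [-0.003, 0.002, 0.323],
    [-0.003, 0.002, 0.323],
    [-0.003, 0.002, 0.323]
  ],
  "rotation": [
    [0, 0, 0],
    [0, 0, 0],
    [0, 0, 0],
    [0, 0, 0],
    [0, 0, 0],
    [0, 0, 0],
    [0, 0, 0],
    [0, 0, 0]
  ]
}}

```text
clock: 73.3
eef_pos: [0.6189, 0.2185, 0.3007]
tool_rot: [-0.027, 1.0, 0.0, 0.001]
ft_force: [0.6, 0.6, 0.6]
grip_width: 0.0598
grasp_force: 0.0
```

{"name": "drive_tool", "arguments": {
  "slide": [
    [0, 0, 0],
    [0, 0, 0],
    [0, 0, 0],
    [0, 0, 0],
    [0, 0, 0],
    [0, 0, 0],
    [0, 0, 0],
    [0, 0, 0]
  ],
  "rotation": [
    [0, 0, 0],
    [0, 0, 0],
    [0, 0, 0],
    [0, 0, 0],
    [0, 0, 0],
    [0, 0, 0],
    [0, 0, 0],
    [0, 0, 0]
  ],
  "gripper": 0
}}

```text
clock: 74.3
eef_pos: [0.6189, 0.2184, 0.3003]
tool_rot: [-0.027, 1.0, -0.0, 0.0]
ft_force: [0.6, -0.5, 2.6]
grip_width: 0.0162
grasp_force: 58.5
```

```bash
cat >> h.py <<'E'
def crank(a_list,ax=(.574,.240),xoff=0.,zoff=-.008,r=.05):
    """rows (tool units) from current measured pose so that grip goes to screw angles a_list, increments relative to measured pose's angle"""
    o=bot.get_obs(); x=o['eef_pos']; Rp=np.array([[np.cos(PSI),-np.sin(PSI)],[np.sin(PSI),np.cos(PSI)]])
    d=Rp.T@(x[:2]-np.array(ax)); print('press xy',d.round(4),'r',np.hypot(*d).round(4),'a mod',np.arctan2(-d[1],d[0]).round(3))
    Rm=R.from_quat(o['tool_rot']); out=[]
    for a in a_list:
        p=np.r_[Rp@np.array([r*np.cos(a),-r*np.sin(a)])+ax,.3095-.016*a/2/np.pi+zoff]
        out.append((Rm.inv().apply(p-x)/.25).round(3).tolist())
    print(out)
E
python3 - <<'E'
from h import *
to(); crank(.51+np.arange(1,9)*.15)
E
```

```text
at [0.6189 0.2184 0.3003] yaw 0.0546 w 0.0162 F [ 0.6 -0.5  2.6] gf 58.5 t 74.3
press xy [ 0.0436 -0.024 ] r 0.0498 a mod 0.503
[[0.016, -0.027, 0.002], [0.037, -0.049, 0.003], [0.06, -0.068, 0.005], [0.086, -0.083, 0.006], [0.113, -0.094, 0.008], [0.142, -0.101, 0.009], [0.172, -0.104, 0.011], [0.202, -0.102, 0.012]]
```

{"name": "drive_tool", "arguments": {
  "slide": [
    [0.016, -0.027, 0.002],
    [0.037, -0.049, 0.003],
    [0.06, -0.068, 0.005],
    [0.086, -0.083, 0.006],
    [0.113, -0.094, 0.008],
    [0.142, -0.101, 0.009],
    [0.172, -0.104, 0.011],
    [0.202, -0.102, 0.012]
  ],
  "rotation": [
    [0, 0, 0],
    [0, 0, 0],
    [0, 0, 0],
    [0, 0, 0],
    [0, 0, 0],
    [0, 0, 0],
    [0, 0, 0],
    [0, 0, 0]
  ]
}}

```text
clock: 75.3
eef_pos: [0.569, 0.1898, 0.2971]
tool_rot: [-0.027, 1.0, -0.0, -0.0]
ft_force: [1.1, -2.3, 4.6]
grip_width: 0.016
grasp_force: 58.9
```

Run:
```python
from h import *
to(); crank(1.71+np.arange(1,9)*.3); crank(1.71+2.4+np.arange(1,9)*.3)
```

```text
at [0.569  0.1898 0.2971] yaw 0.0543 w 0.016 F [ 1.1 -2.3  4.6] gf 58.9 t 75.3
press xy [-0.0078 -0.0499] r 0.0505 a mod 1.725
[[0.054, 0.019, 0.003], [0.104, 0.052, 0.006], [0.141, 0.098, 0.009], [0.164, 0.154, 0.012], [0.169, 0.213, 0.015], [0.156, 0.272, 0.018], [0.126, 0.324, 0.021], [0.082, 0.364, 0.024]]
press xy [-0.0078 -0.0499] r 0.0505 a mod 1.725
[[0.029, 0.391, 0.027], [-0.03, 0.4, 0.03], [-0.09, 0.391, 0.033], [-0.144, 0.365, 0.036], [-0.187, 0.324, 0.039], [-0.217, 0.273, 0.042], [-0.23, 0.214, 0.046], [-0.226, 0.155, 0.049]]
```

{"name": "drive_tool", "arguments": {
  "slide": [
    [0.054, 0.019, 0.003],
    [0.104, 0.052, 0.006],
    [0.141, 0.098, 0.009],
    [0.164, 0.154, 0.012],
    [0.169, 0.213, 0.015],
    [0.156, 0.272, 0.018],
    [0.126, 0.324, 0.021],
    [0.082, 0.364, 0.024]
  ],
  "rotation": [
    [0, 0, 0],
    [0, 0, 0],
    [0, 0, 0],
    [0, 0, 0],
    [0, 0, 0],
    [0, 0, 0],
    [0, 0, 0],
    [0, 0, 0]
  ]
}}

```text
clock: 76.3
eef_pos: [0.5452, 0.2809, 0.2908]
tool_rot: [-0.028, 1.0, -0.001, 0.001]
ft_force: [2.2, -5.9, 5.0]
grip_width: 0.0162
grasp_force: 58.9
```

{"name": "drive_tool", "arguments": {
  "slide": [
    [-0.053, 0.027, 0.003],
    [-0.112, 0.036, 0.006],
    [-0.172, 0.027, 0.009],
    [-0.226, 0.001, 0.012],
    [-0.269, -0.04, 0.015],
    [-0.299, -0.091, 0.018],
    [-0.312, -0.15, 0.022],
    [-0.308, -0.209, 0.025]
  ],
  "rotation": [
    [0, 0, 0],
    [0, 0, 0],
    [0, 0, 0],
    [0, 0, 0],
    [0, 0, 0],
    [0, 0, 0],
    [0, 0, 0],
    [0, 0, 0]
  ]
}}

```text
clock: 77.3
eef_pos: [0.6235, 0.2339, 0.285]
tool_rot: [-0.028, 1.0, 0.002, -0.001]
ft_force: [-5.2, 2.1, 8.4]
grip_width: 0.0164
grasp_force: 59.4
```

Run:
```python
from h import *
to(); crank(6.51+np.arange(1,9)*.3); crank(6.51+2.4+np.arange(1,9)*.3)
```

```text
at [0.6235 0.2339 0.285 ] yaw 0.056 w 0.0164 F [-5.2  2.1  8.4] gf 59.4 t 77.3
press xy [ 0.0491 -0.0088] r 0.0498 a mod 0.177
[[0.023, -0.065, 0.003], [0.061, -0.112, 0.006], [0.111, -0.145, 0.009], [0.168, -0.163, 0.012], [0.228, -0.162, 0.015], [0.285, -0.144, 0.019], [0.334, -0.11, 0.022], [0.37, -0.063, 0.025]]
press xy [ 0.0491 -0.0088] r 0.0498 a mod 0.177
[[0.392, -0.007, 0.028], [0.395, 0.053, 0.032], [0.381, 0.111, 0.035], [0.351, 0.162, 0.038], [0.306, 0.202, 0.041], [0.252, 0.227, 0.044], [0.193, 0.235, 0.047], [0.134, 0.225, 0.05]]
```

{"name": "drive_tool", "arguments": {
  "slide": [
    [0.023, -0.065, 0.003],
    [0.061, -0.112, 0.006],
    [0.111, -0.145, 0.009],
    [0.168, -0.163, 0.012],
    [0.228, -0.162, 0.015],
    [0.285, -0.144, 0.019],
    [0.334, -0.11, 0.022],
    [0.37, -0.063, 0.025]
  ],
  "rotation": [
    [0, 0, 0],
    [0, 0, 0],
    [0, 0, 0],
    [0, 0, 0],
    [0, 0, 0],
    [0, 0, 0],
    [0, 0, 0],
    [0, 0, 0]
  ]
}}

```text
clock: 78.3
eef_pos: [0.5323, 0.2114, 0.2789]
tool_rot: [-0.027, 1.0, -0.001, 0.0]
ft_force: [-1.7, -1.4, 6.1]
grip_width: 0.0163
grasp_force: 59.3
```

{"name": "drive_tool", "arguments": {
  "slide": [
    [0.022, 0.056, 0.003],
    [0.025, 0.116, 0.007],
    [0.011, 0.174, 0.01],
    [-0.019, 0.225, 0.013],
    [-0.064, 0.265, 0.016],
    [-0.118, 0.29, 0.019],
    [-0.177, 0.298, 0.022],
    [-0.236, 0.288, 0.025]
  ],
  "rotation": [
    [0, 0, 0],
    [0, 0, 0],
    [0, 0, 0],
    [0, 0, 0],
    [0, 0, 0],
    [0, 0, 0],
    [0, 0, 0],
    [0, 0, 0]
  ]
}}

```text
clock: 79.3
eef_pos: [0.5879, 0.2876, 0.2726]
tool_rot: [-0.028, 1.0, 0.0, 0.0]
ft_force: [-2.2, -5.2, 9.2]
grip_width: 0.0162
grasp_force: 59.5
```

Run:
```python
from h import *
to(); crank(11.31+np.arange(1,9)*.22); crank(13.07+np.arange(1,9)*.235)
c=cam('side','s3.png'); cv2.imwrite('pics/s3c.png',cv2.resize(c['image'][210:350,200:340,::-1],None,fx=4,fy=4,interpolation=cv2.INTER_CUBIC))
```

```text
at [0.5879 0.2876 0.2726] yaw 0.0558 w 0.0162 F [-2.2 -5.2  9.2] gf 59.5 t 79.3
press xy [0.0164 0.0468] r 0.0496 a mod -1.233
[[-0.036, -0.015, 0.002], [-0.071, -0.041, 0.004], [-0.1, -0.075, 0.006], [-0.12, -0.114, 0.008], [-0.132, -0.156, 0.011], [-0.134, -0.2, 0.013], [-0.126, -0.243, 0.015], [-0.109, -0.284, 0.017]]
press xy [0.0164 0.0468] r 0.0496 a mod -1.233
[[-0.082, -0.322, 0.02], [-0.046, -0.353, 0.022], [-0.005, -0.374, 0.025], [0.041, -0.385, 0.027], [0.088, -0.386, 0.029], [0.133, -0.375, 0.032], [0.175, -0.354, 0.034], [0.211, -0.324, 0.036]]
```

View pics/s3c.png

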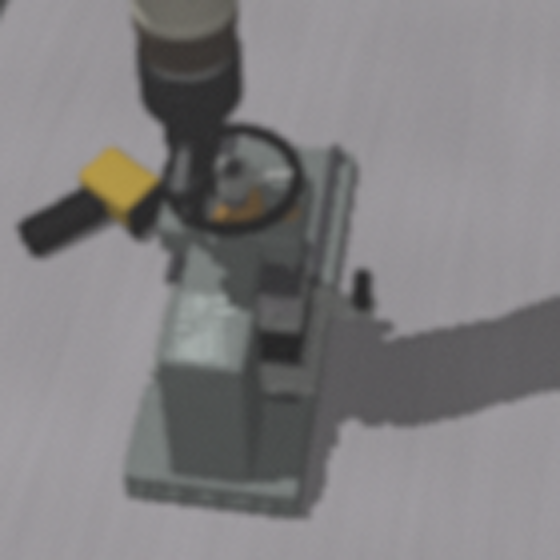

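The bed grip (365,290) is still in the home position and the wheel is at a≈11.33. Contact is due at 11.78, so I aim for about 14.93.

{"name": "drive_tool", "arguments": {
  "slide": [
    [-0.036, -0.015, 0.002],
    [-0.071, -0.041, 0.004],
    [-0.1, -0.075, 0.006],
    [-0.12, -0.114, 0.008],
    [-0.132, -0.156, 0.011],
    [-0.134, -0.2, 0.013],
    [-0.126, -0.243, 0.015],
    [-0.109, -0.284, 0.017]
  ],
  "rotation": [
    [0, 0, 0],
    [0, 0, 0],
    [0, 0, 0],
    [0, 0, 0],
    [0, 0, 0],
    [0, 0, 0],
    [0, 0, 0],
    [0, 0, 0]
  ]
}}

```text
clock: 80.35
eef_pos: [0.6194, 0.2192, 0.2683]
tool_rot: [-0.028, 1.0, 0.002, 0.001]
ft_force: [-1.3, 2.5, 5.5]
grip_width: 0.0165
grasp_force: 59.4
```

{"name": "drive_tool", "arguments": {
  "slide": [
    [0.027, -0.038, 0.003],
    [0.063, -0.069, 0.005],
    [0.104, -0.09, 0.008],
    [0.15, -0.101, 0.01],
    [0.197, -0.102, 0.012],
    [0.242, -0.091, 0.015],
    [0.284, -0.07, 0.017],
    [0.32, -0.04, 0.019]
  ],
  "rotation": [
    [0, 0, 0],
    [0, 0, 0],
    [0, 0, 0],
    [0, 0, 0],
    [0, 0, 0],
    [0, 0, 0],
    [0, 0, 0],
    [0, 0, 0]
  ]
}}

```text
clock: 81.35
eef_pos: [0.5395, 0.2029, 0.2634]
tool_rot: [-0.027, 1.0, -0.0, 0.0]
ft_force: [0.2, -2.4, 5.3]
grip_width: 0.0165
grasp_force: 59.2
```

{"name": "drive_tool", "arguments": {
  "slide": [
    [0, 0, 0],
    [0, 0, 0],
    [0, 0, 0],
    [0, 0, 0],
    [0, 0, 0],
    [0, 0, 0],
    [0, 0, 0],
    [0, 0, 0]
  ],
  "rotation": [
    [0, 0, 0],
    [0, 0, 0],
    [0, 0, 0],
    [0, 0, 0],
    [0, 0, 0],
    [0, 0, 0],
    [0, 0, 0],
    [0, 0, 0]
  ]
}}

```text
clock: 82.35
eef_pos: [0.5387, 0.2038, 0.2634]
tool_rot: [-0.028, 1.0, 0.001, -0.001]
ft_force: [-2.0, -1.1, 6.1]
grip_width: 0.016
grasp_force: 59.1
```

Run:
```python
from h import *
to(); crank([14.93])
```

```text
at [0.5387 0.2038 0.2634] yaw 0.0556 w 0.016 F [-2.  -1.1  6.1] gf 59.1 t 82.35
press xy [-0.0373 -0.0342] r 0.0506 a mod 2.398
[[-0.007, -0.003, -0.0]]
```

{"name": "drive_tool", "arguments": {
  "slide": [
    [0, 0, 0],
    [0, 0, 0],
    [0, 0, 0],
    [0, 0, 0],
    [0, 0, 0],
    [0, 0, 0],
    [0, 0, 0],
    [0, 0, 0]
  ],
  "rotation": [
    [0, 0, 0],
    [0, 0, 0],
    [0, 0, 0],
    [0, 0, 0],
    [0, 0, 0],
    [0, 0, 0],
    [0, 0, 0],
    [0, 0, 0]
  ],
  "gripper": 0.6
}}

```text
clock: 83.35
eef_pos: [0.5392, 0.2026, 0.2634]
tool_rot: [-0.027, 1.0, 0.0, 0.0]
ft_force: [0.4, 0.1, -0.2]
grip_width: 0.0513
grasp_force: 0.0
```

{"name": "drive_tool", "arguments": {
  "slide": [
    [0, 0, -0.1],
    [0, 0, -0.25],
    [0, 0, -0.4],
    [0.1, -0.1, -0.5],
    [0.2, -0.2, -0.55],
    [0.3, -0.3, -0.55],
    [0.35, -0.35, -0.55],
    [0.35, -0.35, -0.55]
  ],
  "rotation": [
    [0, 0, 0],
    [0, 0, 0],
    [0, 0, 0],
    [0, 0, 0],
    [0, 0, 0],
    [0, 0, 0],
    [0, 0, 0],
    [0, 0, 0]
  ]
}}

```text
clock: 84.35
eef_pos: [0.456, 0.1098, 0.4018]
tool_rot: [-0.027, 1.0, 0.0, 0.001]
ft_force: [0.8, 0.1, -0.0]
grip_width: 0.0511
grasp_force: 0.0
```

Run:
```python
from h import *
c=cam('wrist','w13.png'); P=wcloud(c);H=P[:,:,2]; to()
m=(H>.075)&(H<.09)&(abs(P[:,:,0]-.47)<.02)&(abs(P[:,:,1]-.197)<.02); print('post',m.sum(),P[m].mean(0))
m=(H>.28)&(H<.30)&(np.hypot(P[:,:,0]-.574,P[:,:,1]-.24)<.07); q=P[m]
if len(q):
    d=np.array([[np.cos(PSI),np.sin(PSI)],[-np.sin(PSI),np.cos(PSI)]])@(q[:,:2].mean(0)-[.574,.24]); print('crank',len(q),q.mean(0),q.max(0)[2],np.hypot(*d),np.arctan2(-d[1],d[0]))
for z in (.100,):
    m=(abs(H-z)<.006)&(np.hypot(P[:,:,0]-.574,P[:,:,1]-.24)<.08); print('cover visible px',m.sum(),P[m].min(0) if m.sum() else '')
    q=P[m&(P[:,:,0]<.53)]; print(np.median(q[:,2]) if len(q) else '')
```

```text
at [0.4566 0.1104 0.4013] yaw 0.054 w 0.0512 F [-0.4 -0.4  0.2] gf 0.0 t 84.4
post 124 [0.47152899 0.19415735 0.08327379]
cover visible px 351 [0.51356525 0.20621682 0.09405639]
0.09987198300090966
```

View pics/w13.png

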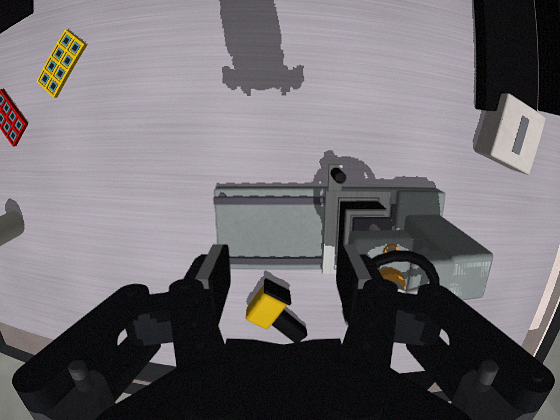

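The bed is still home with the grip at (337,174), and the cover is in place at z = 0.100. The scanner, bottle and wipes are undisturbed, and the wheel was left at a≈14.96, about half a turn past contact.

```bash
python3 -c "
from workcell import bot
print(bot.job_done())"
```

```text
the job is handed in; nothing more can be done
None
```

I handed the job in without a result coming back: four trays and the nearer cover plate are piled square on the bed, the bed is home, and the screw is wound about half a turn past the calculated touch point (a ≈ 14.96 rad, about 8 mm squeeze by calculation, not measured).

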